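# Refit the lane of a gravity-feed jar rack and load it

### The arm

A 7-joint arm with a two-finger parallel gripper is mounted at the origin on the work surface; the furniture and walls round the work are solid. World frame = base frame: x ahead of the robot, y to its left, z up, the work surface at z = 0. Lengths are in mm, angles in rad, forces in N, time in s.
With the tool pointing down it reaches from about 425 to 950 mm from the base axis. Payload 16.7 kg.
Tool frame: the origin (TCP) lies midway between the tips of the shut fingers; the grasp point (between the pads) lies 19 mm behind it; z points along the fingers, y is the direction in which the jaws open and shut (so a half turn about z gives the same grasp; the last joint's range is limited). The gripper opens to 94 mm and grips with 3 to 60 N. Pads are 16 mm wide; open, the fingers measure 119 mm over their backs; the gripper's body (75 mm by 177 mm) begins 78 mm behind the grasp point.
Start: joints at [-1.397, 0.426, 0.074, 1.606, -0.034, 1.111, -0.067], TCP at [214.769, 639.882, 205.467] pointing down, gripper open.
Joint ranges: [-2.85, 2.85], [-0.5, 2.14], [-1.23, 1.37], [0.21, 2.46], [-1.02, 4.16], [0.16, 2.05], [-2.73, 2.73]. Speed limits (rad/s): [1.89, 1.89, 2.39, 2.39, 3.01, 3.01, 3.01].

### API

Orientations are given as a unit quaternion [x, y, z, w].
In Python, from plant import r gives the robot as it stands.
- The arm moves only by the shell command python3 -m handwheel 'ROWS' [FORCE]. ROWS is JSON, a list of rows, each an object of numbers: "gripper": the gripper's target within -1 to 1 (fully open at 1, half-way at 0, shut at -1); "dx", "dy", "dz": the shift along the tool's x, y, z in mm; "rx", "ry", "rz": the turn, a rotation vector about the tool's x, y, z in degrees. A call has 1 to 8 rows; each row is the pose to reach, as a shift and turn from the pose measured when the call began, along the tool's axes at that moment; what a row does not reach only later rows make up. A row lasts 1/12 s, in which the tool goes at most 41.7 mm and 7.16 degrees, less where a joint would pass 70% of its speed; a pose out of reach is approached as far as the arm can. A call with a gripper value outside its range is refused whole. The fingers move at their own pace and stop on an object; FORCE is the grip in N (left out, the last holds). Time passes only in rows, so rows that repeat a pose let the fingers close. It gives the time, the measured TCP pose, the force and the opening at its end, in the units of the state.
- r.read_state(): the state, without advancing time (a new reading comes with each control period).
- r.camera(name): name is "scene" or "top" or "wrist"; returns the picture (400x640x3 uint8, red, green, blue); there is no depth.
- r.calibration(name): a dict with "intrinsics" (3x3 intrinsics, pixels), "eye" and "orientation" of the camera in the world. Camera axes: x right, y down, z forward; pixel columns grow to the right and rows downward; lengths in mm; the calibration is good to about 2 mm. A picture is of the moment at which its call begins: read the wrist's pose just before it. calibration takes no time and is no camera call; for the wrist camera it gives the pose at the moment of the call.
- r.sign_off(): hands the job in, once; it reports no verdict.
The state is a dict: "t": time; "qpos": joint angles; "qd": joint speeds; "joint_torque": joint torques, N m; "tcp_pos": TCP position; "tcp_rot": TCP orientation; "contact_force": force on the tool from outside, world axes, zero at the start; "ft_torque": the same for the moment, N m; "width": opening from 0.0 (shut) to 1.0 (fully open).
Only numpy, scipy, OpenCV 4.12 (cv2) and the standard library are available. Lean on these libraries where they do the work, as an engineer would, in place of code of your own. Each camera call takes 0.05 s, during which the arm holds its last target.

### The job

The sliding guide of the gravity-feed jar rack is clamped too close for these spice jars. Loosen its clamp knob before you move it, slide the guide until a jar lying across the lane has about 5 mm of play, and tighten the knob firmly again. Then lay, without dropping them, the two jars from the paddle board across the lane, where they roll down by themselves to rest one behind the other at the front lip; leave the salt shaker standing on the board.

Things in the scene. Friction and masses are not known exactly. Their poses are not given: they have to be found in the camera images.
- rack: Gravity-feed jar rack, fixed, 260 x 220 mm: oak cheeks, steel floor sloping 0.24 rad down towards its front (-x). Origin: centre of its underside, x to the rear, y to the fixed lane cheek. Floor top is 30 mm high at x = -100 mm, where a 20 mm high lip stops the jars, and rises 0.245 mm per mm of x to x = 100 mm. Lane sides stand 37 to 40 mm above the floor, the upper 10 mm flared out.
- guide (a joint): Sliding lane guide (m), a steel sheet on an aluminium saddle that runs on the cross rail at the rear. Clear lane width between the fixed cheek (rack +y) and the guide = 0.060 + this value; it grows as the guide moves along the rack's -y, up to 0.085. Slides with 1 to 3 N when the clamp is loose; held by over 50 N when tight. The saddle carries the knob, so it can be moved by the knob.
- knob (a joint): Clamp knob (rad), axis vertical, clockwise from above is positive and tightens. 0 = fully loose stop, bites on the rail from 0.7, firmly tight above 1.1, end stop 1.5. It starts tight. Needs about 0.1 to 0.2 N m and stays where it is left.
- knob_grip (a point): Middle of the black clamp knob's bar grip, on the turning axis, on the saddle at the rear of the rack. The bar is 64 mm long, 15 mm wide and 27 mm high (12 mm of it above this point, 15 mm below). Axes turn with the knob: x along the bar. At knob value 0 the bar points along the rack's x. Nothing within 45 mm of the axis rises above the bar's foot.
- lane_cheek (a point): Point on the fixed side of the lane: inner face of the cheek, at the level of the lane floor, at rack x = 45 mm, a good place to lay a jar in (55 mm from the floor's upper end); a jar lying here has its axis 23 mm above this point. Axes as the rack's.
- guide_face (a point): Point on the sliding guide's face opposite point lane_cheek, at the level of the lane floor; the lane's middle lies halfway between the two. Moves with the guide. Axes as the rack's.
- board: Wooden paddle board 315 x 166 x 15 mm lying on the worktop, fixed; origin at the centre of its underside, x along its length towards the handle. The two jars lie across it about 90 mm apart, axes nearly square to its length.
- jar_1: Spice jar of clear glass with a screw cap, a round jar 46 mm in diameter and 106 mm long, 0.11 kg, closed, lying on its side across the paddle board (its axis about 37 mm above the worktop). Origin: centre of its underside, z axis along the jar towards the cap. Its twin is the other jar; they are alike and may go in either order and either way round.
- jar_1_mid (a point): Centre of jar_1: on its axis, halfway along its length.
- jar_2: Spice jar of clear glass with a screw cap, a round jar 46 mm in diameter and 106 mm long, 0.11 kg, closed, lying on its side across the paddle board (its axis about 37 mm above the worktop). Origin: centre of its underside, z axis along the jar towards the cap. Its twin is the other jar; they are alike and may go in either order and either way round.
- jar_2_mid (a point): Centre of jar_2: on its axis, halfway along its length.
- salt: Grey salt shaker, 44 mm in diameter, 90 mm high, standing upright on the board between the jars and the handle, about 90 mm from the nearer jar's axis; not to be disturbed. Origin: centre of its underside.
Not all that is in view belongs to the job. What is shaped like the jar_2 but green or pink is not meant.

How it is judged (in metres and radians):
On the way, in this order (a step that is already met when the one before it is completed fails the run):
1. the clamp knob has been loosened (below 0.5 rad) (value of joint knob below 0.5 rad), for 0.1 s.
2. the guide is set to a lane 108 to 116 mm wide and the knob is tight (above 1.1 rad), before any jar has been brought to the lane (value of joint guide between 0.048 and 0.056 m and value of joint knob above 1.1 rad and distance between each of jar_1_mid, jar_2_mid and lane_cheek above 0.15 m), for 0.2 s.
At the end, for the whole second after the job is handed in: The lane is 108 to 116 mm wide (a jar has 2 to 10 mm of play) and the knob is tight (above 1.1 rad). Both jars lie still and released in the lane, across it to within 0.15 rad, one at the front lip, the other right behind it (centres 28 to 95 mm in front of the rack's middle) (value of joint guide between 0.048 and 0.056 m and value of joint knob above 1.1 rad and x of jar_1_mid in the frame of rack between -0.095 and -0.028 m and y of jar_1_mid in the frame of rack between 0.018 and 0.06 m and z of jar_1_mid in the frame of rack between 0.045 and 0.08 m and angle between the z axis of each of jar_1, jar_2 and the y axis of rack, either way round below 0.15 rad and linear speed of each of jar_1, jar_2 below 0.02 m/s and x of jar_2_mid in the frame of rack between -0.095 and -0.028 m and y of jar_2_mid in the frame of rack between 0.018 and 0.06 m and z of jar_2_mid in the frame of rack between 0.045 and 0.08 m); the robot touches nothing.
It fails at once if the guide is forced along while the clamp is tight (faster than 30 mm/s with the knob above 1.1 rad) (value of joint knob above 1.1 rad and (velocity of joint guide above 0.03 m/s or velocity of joint guide below -0.03 m/s)).
It fails at once if a jar is dropped into the lane (faster than 0.8 m/s in it, a fall of over 30 mm; rolling down is slower) ((x of jar_1_mid in the frame of rack between -0.11 and 0.1 m and y of jar_1_mid in the frame of rack between -0.02 and 0.09 m and z of jar_1_mid in the frame of rack below 0.11 m and linear speed of jar_1 above 0.8 m/s) or (x of jar_2_mid in the frame of rack between -0.11 and 0.1 m and y of jar_2_mid in the frame of rack between -0.02 and 0.09 m and z of jar_2_mid in the frame of rack below 0.11 m and linear speed of jar_2 above 0.8 m/s)).
It fails at once if the salt shaker is moved by more than 30 mm or tipped (distance of salt from where it was at the start of the episode above 0.03 m or angle between salt's own z axis and vertical above 0.5 rad).
It also fails if it takes over 72 s, if anything falls off the work surface, if the arm or the gripper's body presses on something with over 40 N, if the wrist force passes 120 N, or if a joint passes its speed limit or range.

## Working session

There is one attempt and no reset: what is moved stays moved. The work goes in short steps, Python scripts to look and compute and a shell command to move; the robot and the scene stay as the last step left them, time stands still between calls to the robot, and variables do not carry over. Pictures are saved under pics/ and viewed, and the job is handed in when it is done.

```bash
ls; mkdir -p pics; python3 - <<'E'
from plant import r
import cv2
s=r.read_state(); print({k:(v if not hasattr(v,'round') else v) for k,v in s.items()})
for n in("scene","top","wrist"):
    c=r.calibration(n); print(n,c)
    cv2.imwrite(f"pics/{n}0.png",r.camera(n)[:,:,::-1])
E
```

```text
pics
{'t': 0.0, 'qpos': array([-1.39651682,  0.42667682,  0.0738585 ,  1.60659439, -0.03410573,
        1.11079893, -0.0670684 ]), 'qd': array([-1.07184094e-03,  3.61193608e-05, -2.25993158e-03,  3.13214555e-04,
       -1.11381099e-04, -2.57096420e-03,  2.06356292e-03]), 'joint_torque': array([-2.54228498e-04, -9.35832596e+01,  3.66603792e+00, -4.54173195e+01,
       -4.89608163e-02,  2.03550886e-02,  1.37239067e-04]), 'tcp_pos': array([214.64749893, 639.50965484, 204.81822044]), 'tcp_rot': array([ 1.61188028e-01,  9.86923527e-01, -6.06357690e-04, -5.65570398e-05]), 'contact_force': array([-0.58470858,  0.75864545,  0.67084334]), 'ft_torque': array([0.00447206, 0.01596543, 0.03790164]), 'width': 1.0003365348500248}
scene {'intrinsics': array([[361.6093623 ,   0.        , 315.16713779],
       [  0.        , 361.6093623 , 194.47398466],
       [  0.        ,   0.        ,   1.        ]]), 'eye': array([  66.62383381, -632.44283776,  905.00025935]), 'orientation': array([ 0.91060701, -0.19972537,  0.08121334, -0.35257487])}
top {'intrinsics': array([[436.5239429 ,   0.        , 329.54317583],
       [  0.        , 436.5239429 , 206.26185093],
       [  0.        ,   0.        ,   1.        ]]), 'eye': array([-435.34263259,  277.54561551, 1533.93107966]), 'orientation': array([-0.57408514,  0.77631866, -0.20648701,  0.15848883])}
wrist {'intrinsics': array([[311.98752726,   0.        , 315.81845709],
       [  0.        , 311.98752726, 205.33820177],
       [  0.        ,   0.        ,   1.        ]]), 'eye': array([146.7070242 , 663.17582392, 384.00089459]), 'orientation': array([0.80544758, 0.57929051, 0.07299625, 0.10172633])}
```

View pics/scene0.png

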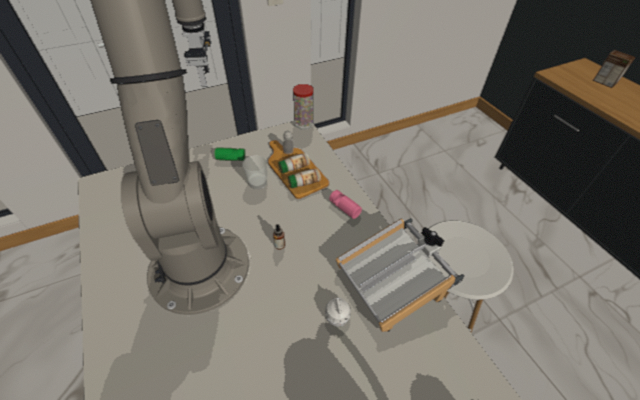

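View pics/top0.png

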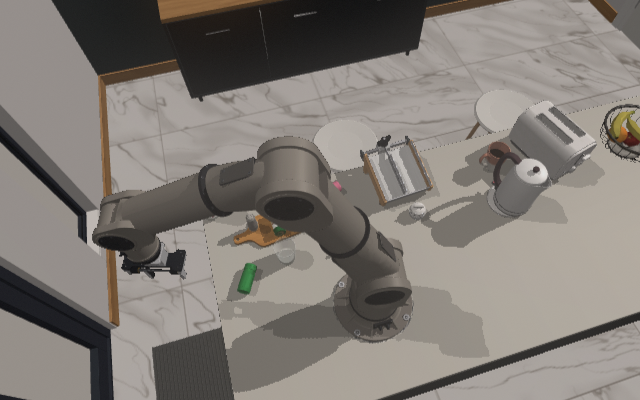

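View pics/wrist0.png

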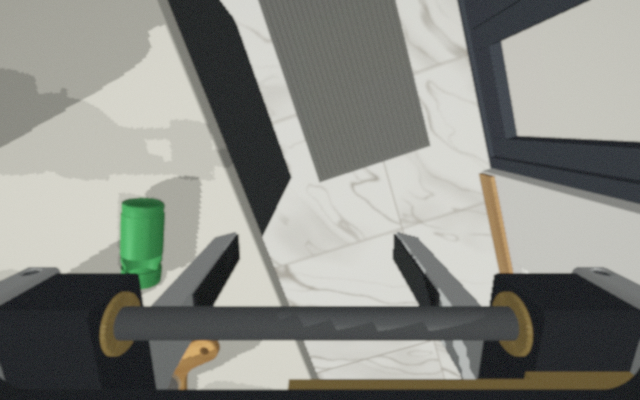

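```bash
cat > h.py <<'E'
import numpy as np, cv2
from scipy.spatial.transform import Rotation as R
from plant import r
def ray(cal,u,v):
    K=np.array(cal["intrinsics"]);d=np.linalg.solve(K,[u,v,1.]);return np.array(cal["eye"]),R.from_quat(cal["orientation"]).apply(d)
def onz(cal,u,v,z):
    e,d=ray(cal,u,v);return e+d*(z-e[2])/d[2]
def proj(cal,p):
    q=R.from_quat(cal["orientation"]).inv().apply(np.array(p)-cal["eye"]);q=np.array(cal["intrinsics"])@q;return q[:2]/q[2]
def tri(rays):
    A=np.zeros((3,3));b=np.zeros(3)
    for e,d in rays:
        d=d/np.linalg.norm(d);P=np.eye(3)-np.outer(d,d);A+=P;b+=P@e
    x=np.linalg.solve(A,b);return x,[np.linalg.norm((np.eye(3)-np.outer(d,d)/(d@d))@(x-e)) for e,d in rays]
def totool(v):
    return R.from_quat(r.read_state()["tcp_rot"]).inv().apply(v)
E
python3 - <<'E'
from h import *
s=cv2.imread("pics/scene0.png");t=cv2.imread("pics/top0.png")
cv2.imwrite("pics/s_rack.png",cv2.resize(s[205:345,320:480],None,fx=5,fy=5,interpolation=cv2.INTER_CUBIC)[:, :800][:600])
cv2.imwrite("pics/s_rack.png",cv2.resize(s[205:345,320:480],(640,560),interpolation=cv2.INTER_CUBIC))
cv2.imwrite("pics/s_board.png",cv2.resize(s[120:220,200:370],(800,470),interpolation=cv2.INTER_CUBIC))
cv2.imwrite("pics/t_rack.png",cv2.resize(t[125:225,340:450],(660,600),interpolation=cv2.INTER_CUBIC))
c=r.calibration("scene")
for n,u,v,z in[("rack",395,270,30),("board",298,175,15),("knob",432,237,80),("green",230,155,23),("pink",345,205,23)]:print(n,onz(c,u,v,z))
E
```

```text
rack [ 490.38268832 -257.06735791   30.        ]
board [398.93258081 211.46009982  15.        ]
knob [ 618.91497681 -233.04842547   80.        ]
green [210.36221795 403.02772865  23.        ]
pink [479.70563539  14.44956872  23.        ]
```

View pics/s_rack.png

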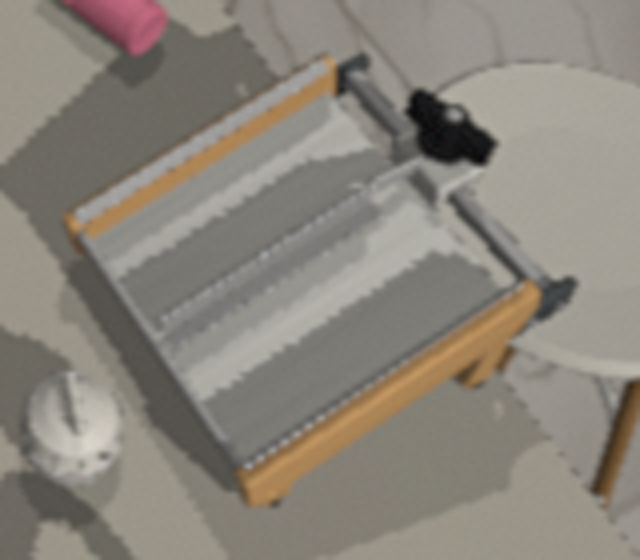

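View pics/s_board.png

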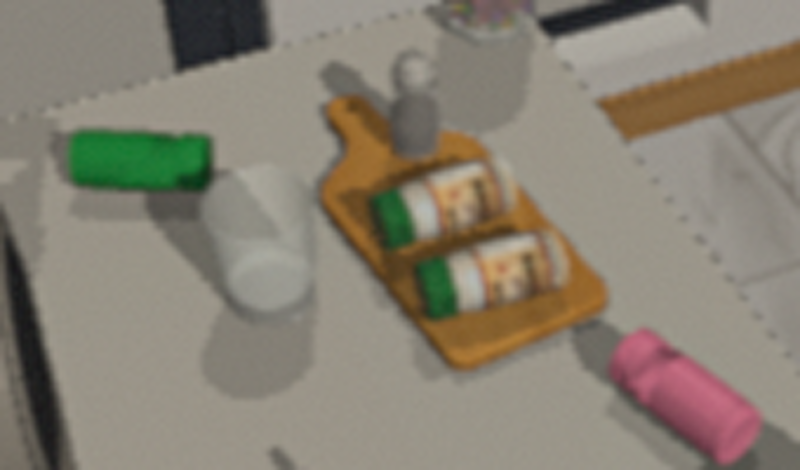

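View pics/t_rack.png

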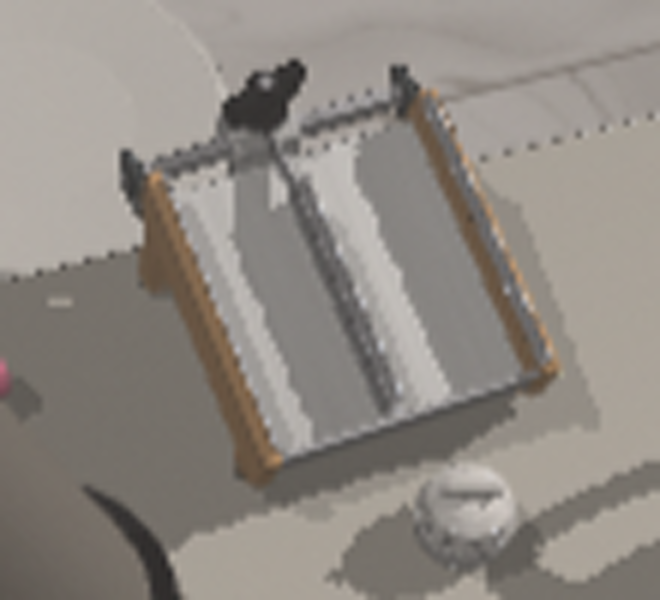

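```bash
python3 - <<'E'
from h import *
cs=r.calibration("scene");ct=r.calibration("top")
S=lambda x,y:ray(cs,320+x/4,205+y/4)
T=lambda x,y:ray(ct,340+x/6,125+y/6)
for n,a,b in[("Lfront",(75,222),(265,462)),("Lrear",(333,62),(155,178)),("Rfront",(245,480),(545,370)),("Rrear",(535,290),(428,92)),("knob",(455,115),(265,85)),("knobend1",(420,98),(240,112)),("knobend2",(488,152),(296,70)),("guidefront",(160,325),(388,405))]:
    p,e=tri([S(*a),T(*b)]);print(n,p.round(1),np.round(e,1))
sb=800/170
B=lambda x,y,z:onz(cs,200+x/sb,120+y/4.7,z).round(1)
print("jarA cap,base",B(390,220,38),B(500,180,38));print("jarB",B(435,285,38),B(555,255,38))
print("salt base",B(415,145,15)); print("board hd",B(345,105,15),"far corner",B(465,365,15),B(605,300,15),B(325,195,15))
E
```

```text
Lfront [ 355.6 -173.9   43.6] [3. 3.]
Lrear [ 560.2 -164.6  101.2] [4.9 4.9]
Rfront [ 365.8 -378.6   45.3] [2.3 2.3]
Rrear [ 571.5 -368.6  103.2] [4. 4.]
knob [ 590.3 -252.6  131.5] [4. 4.]
knobend1 [ 578.4 -230.1  127.5] [5.7 5.7]
knobend2 [ 600.4 -280.7  122.1] [1.9 1.9]
guidefront [ 370.4 -267.2   46. ] [1.9 1.9]
jarA cap,base [358.3 249.   38. ] [450.5 255.7  38. ]
jarB [362.7 172.5  38. ] [453.9 164.7  38. ]
salt base [416.  345.2  15. ]
board hd [382.7 414.9  15. ] far corner [359.5 112.1  15. ] [477.3 128.4  15. ] [330.7 319.4  15. ]
```

```bash
cat >> h.py <<'E'
def wcam():
    """wrist camera relative to tool"""
    s=r.read_state();c=r.calibration("wrist");Rt=R.from_quat(s["tcp_rot"])
    return Rt.inv().apply(c["eye"]-s["tcp_pos"]),Rt.inv()*R.from_quat(c["orientation"])
def delta(p,ydir=None,tilt=None):
    s=r.read_state();Rt=R.from_quat(s["tcp_rot"]);v=Rt.inv().apply(np.array(p)-s["tcp_pos"])
    print("d tool mm",v.round(1),"dist",np.linalg.norm(v).round(1))
def st():
    s=r.read_state();print("t",round(s["t"],2),"tcp",s["tcp_pos"].round(1),"w",round(s["width"],3),"F",s["contact_force"].round(1),"q",s["qpos"].round(2));M=R.from_quat(s["tcp_rot"]).as_matrix();print("x",M[:,0].round(3),"y",M[:,1].round(3),"z",M[:,2].round(3))
E
python3 - <<'E'
from h import *
st();o,q=wcam();print(o.round(1),q.as_matrix().round(3))
delta([420,230,400]);delta([500,-200,330])
E
```

```text
t 0.15 tcp [214.7 639.6 205. ] w 1.002 F [ 0.4  0.7 -0.1] q [-1.4   0.43  0.07  1.61 -0.03  1.11 -0.07]
x [-0.948  0.318 -0.   ] y [ 0.318  0.948 -0.001] z [-0.    -0.001 -1.   ]
[  72.     0.6 -179.1] [[ 0.    -0.969 -0.248]
 [ 1.    -0.     0.001]
 [-0.001 -0.248  0.969]]
d tool mm [-325.  -323.2 -194.7] dist 497.9
d tool mm [-537.6 -705.3 -124.3] dist 895.5
```

```bash
python3 -m handwheel '[{"dx":-40,"dy":-30,"dz":-40},{"dx":-325,"dy":-323,"dz":-195},{"dx":-325,"dy":-323,"dz":-195},{"dx":-325,"dy":-323,"dz":-195},{"dx":-325,"dy":-323,"dz":-195},{"dx":-325,"dy":-323,"dz":-195},{"dx":-325,"dy":-323,"dz":-195},{"dx":-325,"dy":-323,"dz":-195}]'
python3 - <<'E'
from h import *
st();delta([420,230,400])
E
```

```text
t 0.15 tcp [214.7 639.6 205. ] w 1.002 F [ 0.4  0.7 -0.1] q [-1.4   0.43  0.07  1.61 -0.03  1.11 -0.07]
x [-0.948  0.318 -0.   ] y [ 0.318  0.948 -0.001] z [-0.    -0.001 -1.   ]
d tool mm [-325.  -323.2 -194.7] dist 497.9invalid input
```

```bash
python3 -m handwheel '[{"gripper":1,"dx":-40,"dy":-30,"dz":-40,"rx":0,"ry":0,"rz":0},{"gripper":1,"dx":-325,"dy":-323,"dz":-195,"rx":0,"ry":0,"rz":0},{"gripper":1,"dx":-325,"dy":-323,"dz":-195,"rx":0,"ry":0,"rz":0},{"gripper":1,"dx":-325,"dy":-323,"dz":-195,"rx":0,"ry":0,"rz":0}]'; python3 -m handwheel --help
python3 - <<'E'
from h import *
st();delta([420,230,400])
E
```

```text
t: 0.48
tcp_pos: [284.7, 506.7, 277.7]
tcp_rot: [0.161, 0.987, -0.001, -0.0]
contact_force: [1.6, 0.8, -0.2]
width: 1.001
t 0.48 tcp [284.7 506.7 277.7] w 1.001 F [ 1.6  0.8 -0.2] q [-1.27  0.22  0.12  1.74 -0.03  1.19  0.1 ]
x [-0.948  0.318 -0.   ] y [ 0.318  0.948 -0.001] z [-0.    -0.001 -1.   ]
d tool mm [-216.3 -219.5 -122. ] dist 331.5invalid input: not JSON, or not a number
```

```bash
python3 -m handwheel '[{"gripper":1,"dx":-216,"dy":-219,"dz":-122,"rx":0,"ry":0,"rz":0},{"gripper":1,"dx":-216,"dy":-219,"dz":-122,"rx":0,"ry":0,"rz":0},{"gripper":1,"dx":-216,"dy":-219,"dz":-122,"rx":0,"ry":0,"rz":0},{"gripper":1,"dx":-216,"dy":-219,"dz":-122,"rx":0,"ry":0,"rz":0},{"gripper":1,"dx":-216,"dy":-219,"dz":-122,"rx":0,"ry":0,"rz":0},{"gripper":1,"dx":-216,"dy":-219,"dz":-122,"rx":0,"ry":0,"rz":0},{"gripper":1,"dx":-216,"dy":-219,"dz":-122,"rx":0,"ry":0,"rz":0},{"gripper":1,"dx":-216,"dy":-219,"dz":-122,"rx":0,"ry":0,"rz":0}]'
python3 - <<'E'
from h import *
st();c=r.calibration("wrist");im=r.camera("wrist")[:,:,::-1];cv2.imwrite("pics/w1.png",im)
import pickle;pickle.dump(c,open("w1.pkl","wb"))
delta([540,-250,330])
E
```

```text
t: 1.15
tcp_pos: [420.2, 228.5, 400.8]
tcp_rot: [0.161, 0.987, -0.001, -0.0]
contact_force: [0.5, 0.9, 0.1]
width: 1.003
t 1.15 tcp [420.2 228.5 400.8] w 1.003 F [0.5 0.9 0.1] q [-0.99 -0.05  0.34  1.76  0.02  1.43  0.6 ]
x [-0.948  0.318  0.   ] y [ 0.318  0.948 -0.001] z [-0.    -0.001 -1.   ]
d tool mm [-262.7 -408.9   74.1] dist 491.7
```

View pics/w1.png

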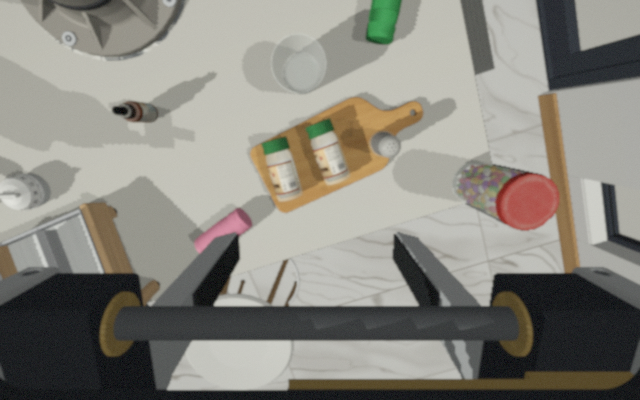

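```bash
python3 - <<'E'
from h import *
delta([600,-240,370])
E
python3 -m handwheel '[{"gripper":1,"dx":-313,"dy":-386,"dz":30,"rx":0,"ry":0,"rz":7},{"gripper":1,"dx":-313,"dy":-386,"dz":30,"rx":0,"ry":0,"rz":14},{"gripper":1,"dx":-313,"dy":-386,"dz":30,"rx":0,"ry":0,"rz":21},{"gripper":1,"dx":-313,"dy":-386,"dz":30,"rx":0,"ry":0,"rz":28},{"gripper":1,"dx":-313,"dy":-386,"dz":30,"rx":0,"ry":0,"rz":35},{"gripper":1,"dx":-313,"dy":-386,"dz":30,"rx":0,"ry":0,"rz":42},{"gripper":1,"dx":-313,"dy":-386,"dz":30,"rx":0,"ry":0,"rz":48},{"gripper":1,"dx":-313,"dy":-386,"dz":30,"rx":0,"ry":0,"rz":48}]'
python3 - <<'E'
from h import *
st();delta([600,-240,370])
E
```

```text
d tool mm [-316.3 -379.9   34.3] dist 495.6
t: 1.87
tcp_pos: [535.0, -83.9, 383.2]
tcp_rot: [0.555, 0.832, 0.001, 0.001]
contact_force: [0.5, 1.8, -0.3]
width: 1.0
t 1.87 tcp [535.  -83.9 383.2] w 1.0 F [ 0.5  1.8 -0.3] q [-0.62  0.09  0.72  1.69 -0.06  1.38  0.5 ]
x [-0.384  0.923 -0.001] y [0.923 0.384 0.004] z [ 0.004  0.001 -1.   ]
d tool mm [-1.691e+02 -1.000e-01  1.330e+01] dist 169.6
```

```bash
python3 -m handwheel '[{"gripper":1,"dx":-170,"dy":0,"dz":0,"rx":0,"ry":0,"rz":0},{"gripper":1,"dx":-170,"dy":0,"dz":0,"rx":0,"ry":0,"rz":0},{"gripper":1,"dx":-170,"dy":0,"dz":0,"rx":0,"ry":0,"rz":0},{"gripper":1,"dx":-170,"dy":0,"dz":0,"rx":0,"ry":0,"rz":0},{"gripper":1,"dx":-170,"dy":0,"dz":0,"rx":0,"ry":0,"rz":0},{"gripper":1,"dx":-170,"dy":0,"dz":0,"rx":0,"ry":0,"rz":0}]'
python3 - <<'E'
from h import *
st();c=r.calibration("wrist");im=r.camera("wrist")[:,:,::-1];cv2.imwrite("pics/w2.png",im)
import pickle;pickle.dump(c,open("w2.pkl","wb"))
E
```

```text
t: 2.37
tcp_pos: [600.0, -243.9, 382.2]
tcp_rot: [0.557, 0.831, 0.0, 0.001]
contact_force: [0.3, 0.5, 0.0]
width: 1.0
t 2.37 tcp [ 600.  -243.9  382.2] w 1.0 F [0.3 0.5 0. ] q [-0.29  0.35  0.8   1.46 -0.25  1.43  0.9 ]
x [-0.38   0.925 -0.001] y [0.925 0.38  0.001] z [ 0.002 -0.001 -1.   ]
```

View pics/w2.png

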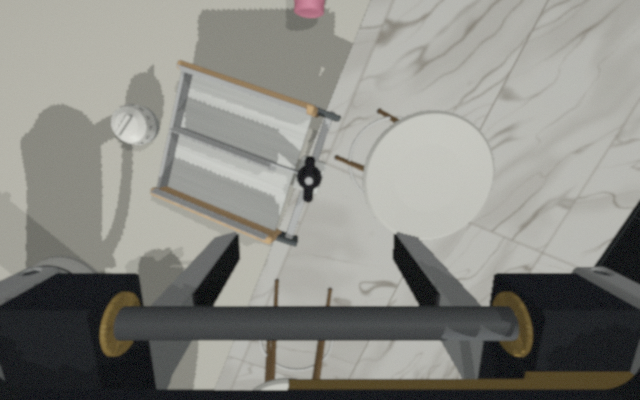

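```bash
python3 - <<'E'
import cv2
s=cv2.imread("pics/w2.png")
cv2.imwrite("pics/w2c.png",cv2.resize(s[50:250,145:345],(600,600),interpolation=cv2.INTER_CUBIC))
cv2.imwrite("pics/w2k.png",cv2.resize(s[145:215,280:340],(514,600),interpolation=cv2.INTER_CUBIC))
E
```

```text
(no output)
```

View pics/w2c.png

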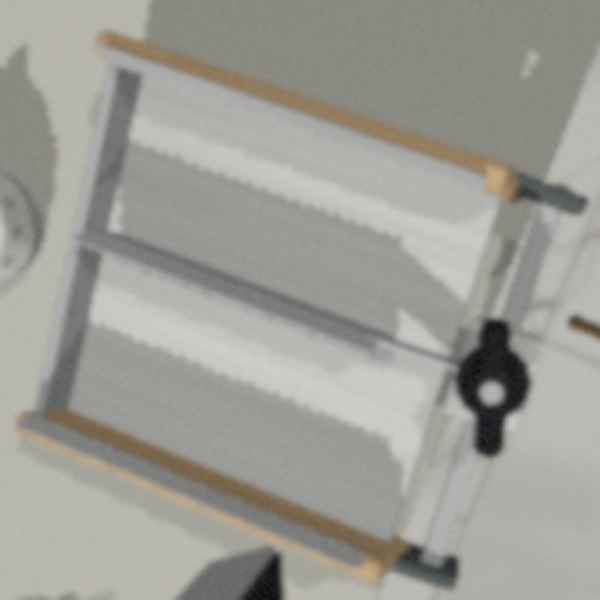

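View pics/w2k.png

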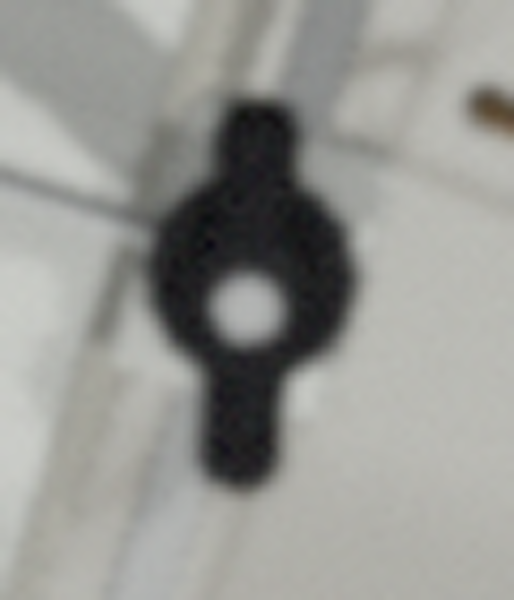

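```bash
python3 - <<'E'
from h import *
import pickle
cs=r.calibration("scene");ct=r.calibration("top");cw=pickle.load(open("w2.pkl","rb"))
W=lambda x,y:ray(cw,280+x*60/514,145+y*70/600)
C=lambda x,y:ray(cw,145+x/3,50+y/3)
S=lambda x,y:ray(cs,320+x/4,205+y/4)
T=lambda x,y:ray(ct,340+x/6,125+y/6)
def go(n,*rs):
    p,e=tri(rs);print(n,p.round(1),np.round(e,1));return p
go("mid WS",W(249,294),S(454,125));go("mid WST",W(249,294),S(454,125),T(266,92))
go("dot WST",W(249,308),S(455,115),T(265,80))
z=131
for n,p in[("e1",(259,105)),("e2",(239,484))]:
    e,d=W(*p);print(n,(e+d*(z-e[2])/d[2]).round(1))
p=[go("LF",C(105,40),S(75,222),T(265,462)),go("LR",C(500,180),S(330,65),T(155,180)),go("RF",C(25,425),S(248,475),T(545,370)),go("RR",C(375,568),S(535,290),T(428,92))]
p=np.array(p)
for a,b in((0,1),(2,3)):
    d=p[b]-p[a];print(np.degrees(np.arctan2(d[1],d[0])),np.linalg.norm(d[:2]))
d=p[0]-p[2];print(np.degrees(np.arctan2(d[1],d[0])),np.linalg.norm(d[:2]));d=p[1]-p[3];print(np.degrees(np.arctan2(d[1],d[0])),np.linalg.norm(d[:2]))
print(p.mean(0))
delta([590,-252,131-5+0])
E
```

```text
mid WS [ 594.6 -251.   121. ] [2.5 2.5]
mid WST [ 592.6 -252.7  119.8] [3.2 4.  4.8]
dot WST [ 592.7 -251.8  131.1] [2.1 2.2 3.3]
e1 [ 582.4 -218.7  131. ]
e2 [ 602.8 -277.8  131. ]
LF [ 351.9 -173.1   49.7] [3.7 5.5 2.6]
LR [ 559.8 -162.6   98.2] [3.2 4.  4.8]
RF [ 364.8 -378.    50.8] [1.3 4.5 4. ]
RR [ 573.1 -367.3  100.2] [2.8 4.4 4.5]
2.9015673065223706 208.15325311095472
2.9389434042768157 208.60181866965698
93.59939900073677 205.29080873580878
93.72511237031023 205.16069681477407
[ 462.36540044 -270.23156634   74.72628613]
d tool mm [ -5.4 -13.8 256.5] dist 256.9
```

```bash
python3 - <<'E'
from h import *
delta([593,-250.5,160])
E
python3 -m handwheel '[{"gripper":-0.15,"dx":-3,"dy":-9,"dz":222,"rx":0,"ry":0,"rz":3},{"gripper":-0.15,"dx":-3,"dy":-9,"dz":222,"rx":0,"ry":0,"rz":3},{"gripper":-0.15,"dx":-3,"dy":-9,"dz":222,"rx":0,"ry":0,"rz":3},{"gripper":-0.15,"dx":-3,"dy":-9,"dz":222,"rx":0,"ry":0,"rz":3},{"gripper":-0.15,"dx":-3,"dy":-9,"dz":222,"rx":0,"ry":0,"rz":3},{"gripper":-0.15,"dx":-3,"dy":-9,"dz":222,"rx":0,"ry":0,"rz":3},{"gripper":-0.15,"dx":-3,"dy":-9,"dz":222,"rx":0,"ry":0,"rz":3},{"gripper":-0.15,"dx":-3,"dy":-9,"dz":222,"rx":0,"ry":0,"rz":3}]'
python3 - <<'E'
from h import *
st();c=r.calibration("wrist");im=r.camera("wrist")[:,:,::-1];cv2.imwrite("pics/w3.png",im)
import pickle;pickle.dump(c,open("w3.pkl","wb"))
E
```

```text
d tool mm [ -5.1 -10.3 222.5] dist 222.8
t: 3.08
tcp_pos: [593.5, -246.5, 160.9]
tcp_rot: [0.577, 0.817, 0.001, 0.0]
contact_force: [-0.8, -0.0, 1.0]
width: 0.468
t 3.08 tcp [ 593.5 -246.5  160.9] w 0.468 F [-0.8 -0.   1. ] q [-0.23  0.5   0.73  1.76 -0.38  1.03  0.98]
x [-0.335  0.942  0.   ] y [0.942 0.335 0.002] z [ 0.002  0.001 -1.   ]
```

View pics/w3.png

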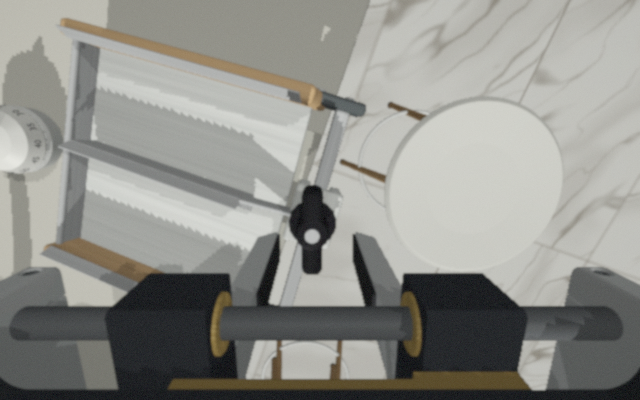

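```bash
python3 - <<'E'
from h import *
import pickle
cw=pickle.load(open("w3.pkl","rb"));s=r.read_state()
for z in(115,120,125,130):
    a=onz(cw,313,186,z);b=onz(cw,312,273,z);print(z,np.linalg.norm(a-b).round(1),((a+b)/2).round(1),np.degrees(np.arctan2(*(b-a)[1::-1])).round(1))
cs=r.calibration("scene");S=lambda x,y:ray(cs,320+x/4,205+y/4)
w2=pickle.load(open("w2.pkl","rb"))
print(tri([ray(cw,312,236),S(455,115),ray(w2,308.9,180.9)]))
print(proj(cw,s["tcp_pos"]))
delta([592.5,-249.5,111])
E
```

```text
115 69.7 [ 593.5 -252.2  115. ] -71.2
120 68.1 [ 592.9 -250.6  120. ] -71.2
125 66.6 [ 592.4 -249.   125. ] -71.2
130 65.0 [ 591.8 -247.3  130. ] -71.2
(array([ 593.42393447, -250.57542052,  131.82854297]), [np.float64(0.9127237900923788), np.float64(1.7220859626778096), np.float64(0.9760220952040314)])
[315.94655572 249.22790077]
d tool mm [-1.6 -2.6 51.1] dist 51.2
```

```bash
python3 -m handwheel '[{"gripper":-0.15,"dx":-2.5,"dy":-2,"dz":30,"rx":0,"ry":0,"rz":1},{"gripper":-0.15,"dx":-2.5,"dy":-2,"dz":49,"rx":0,"ry":0,"rz":1},{"gripper":-0.15,"dx":-2.5,"dy":-2,"dz":49,"rx":0,"ry":0,"rz":1},{"gripper":-0.15,"dx":-2.5,"dy":-2,"dz":49,"rx":0,"ry":0,"rz":1}]' 30
python3 -m handwheel '[{"gripper":-1,"dx":0,"dy":0,"dz":0,"rx":0,"ry":0,"rz":0},{"gripper":-1,"dx":0,"dy":0,"dz":0,"rx":0,"ry":0,"rz":0},{"gripper":-1,"dx":0,"dy":0,"dz":0,"rx":0,"ry":0,"rz":0},{"gripper":-1,"dx":0,"dy":0,"dz":0,"rx":0,"ry":0,"rz":0},{"gripper":-1,"dx":0,"dy":0,"dz":0,"rx":0,"ry":0,"rz":0}]' 30
python3 - <<'E'
from h import *
st();cv2.imwrite("pics/w4.png",r.camera("wrist")[:,:,::-1])
E
```

```text
t: 3.47
tcp_pos: [594.0, -249.9, 114.6]
tcp_rot: [0.584, 0.812, 0.002, 0.002]
contact_force: [-0.1, -0.3, 1.2]
width: 0.427
t: 3.88
tcp_pos: [592.4, -251.0, 115.5]
tcp_rot: [0.584, 0.812, 0.001, 0.001]
contact_force: [-13.4, -0.7, 11.8]
width: 0.158
t 3.88 tcp [ 592.4 -251.   115.5] w 0.158 F [-13.4  -0.7  11.8] q [-0.2   0.55  0.7   1.79 -0.43  0.95  1.  ]
x [-0.318  0.948 -0.001] y [0.948 0.318 0.003] z [ 0.003 -0.    -1.   ]
```

View pics/w4.png

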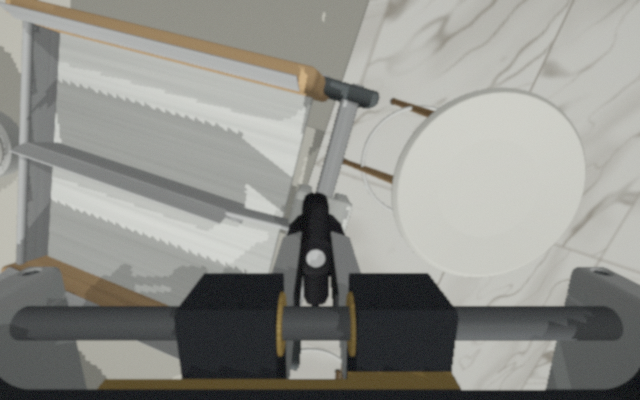

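```bash
python3 -m handwheel '[{"gripper":-1,"dx":0,"dy":0,"dz":0,"rx":0,"ry":0,"rz":-7},{"gripper":-1,"dx":0,"dy":0,"dz":0,"rx":0,"ry":0,"rz":-14},{"gripper":-1,"dx":0,"dy":0,"dz":0,"rx":0,"ry":0,"rz":-21},{"gripper":-1,"dx":0,"dy":0,"dz":0,"rx":0,"ry":0,"rz":-28}]' 30
python3 - <<'E'
from h import *
st();print(r.read_state()["ft_torque"])
E
```

```text
t: 4.27
tcp_pos: [592.8, -250.6, 115.7]
tcp_rot: [0.368, 0.93, 0.001, 0.002]
contact_force: [3.8, 0.7, -6.0]
width: 0.156
t 4.27 tcp [ 592.8 -250.6  115.7] w 0.156 F [ 3.8  0.7 -6. ] q [-0.12  0.52  0.57  1.79 -0.34  0.93  1.42]
x [-0.73   0.684 -0.003] y [0.684 0.73  0.003] z [ 0.004  0.    -1.   ]
[ 0.25631102 -0.73676356 -0.12686788]
```

```bash
python3 -m handwheel '[{"gripper":-1,"dx":0,"dy":0,"dz":0,"rx":0,"ry":0,"rz":-7},{"gripper":-1,"dx":0,"dy":0,"dz":0,"rx":0,"ry":0,"rz":-14},{"gripper":-1,"dx":0,"dy":0,"dz":0,"rx":0,"ry":0,"rz":-21},{"gripper":-1,"dx":0,"dy":0,"dz":0,"rx":0,"ry":0,"rz":-28},{"gripper":-1,"dx":0,"dy":0,"dz":0,"rx":0,"ry":0,"rz":-33},{"gripper":-1,"dx":0,"dy":0,"dz":0,"rx":0,"ry":0,"rz":-33},{"gripper":-1,"dx":0,"dy":0,"dz":0,"rx":0,"ry":0,"rz":-33}]' 30
python3 - <<'E'
from h import *
st();print(r.read_state()["ft_torque"])
import pickle;pickle.dump(r.calibration("wrist"),open("w5.pkl","wb"))
cv2.imwrite("pics/w5.png",r.camera("wrist")[:,:,::-1]);cv2.imwrite("pics/s5.png",cv2.resize(r.camera("scene")[:,:,::-1][190:350,310:500],(760,600)))
E
```

```text
t: 4.85
tcp_pos: [593.1, -250.3, 115.7]
tcp_rot: [0.09, 0.996, 0.0, 0.002]
contact_force: [4.4, 2.1, -8.8]
width: 0.157
t 4.85 tcp [ 593.1 -250.3  115.7] w 0.157 F [ 4.4  2.1 -8.8] q [-0.02  0.49  0.43  1.78 -0.25  0.92  1.91]
x [-0.984  0.179 -0.004] y [0.179 0.984 0.001] z [ 0.004  0.001 -1.   ]
[ 0.42006808 -1.16593046  0.02266374]
```

View pics/w5.png

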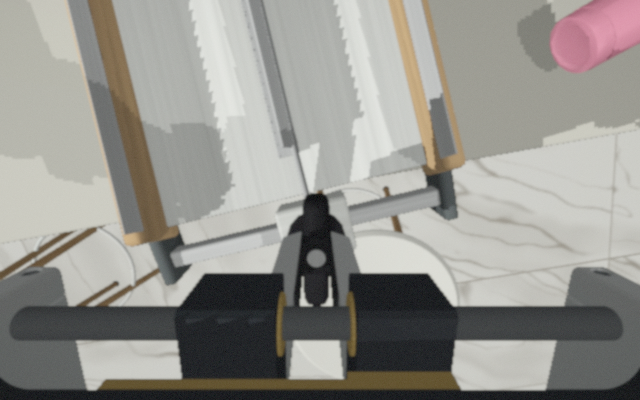

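View pics/s5.png

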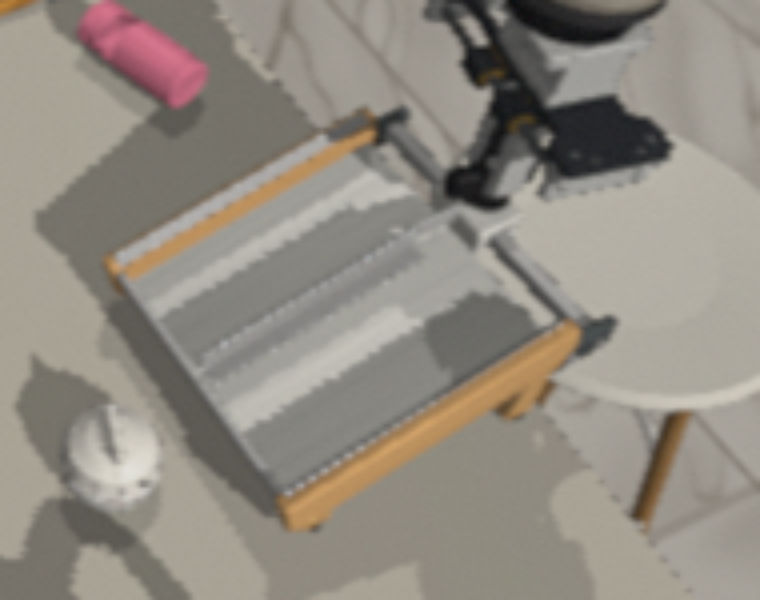

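```bash
python3 - <<'E'
import cv2
s=cv2.imread("pics/w5.png")
cv2.imwrite("pics/w5c.png",cv2.resize(s[0:220,220:480],(709,600),interpolation=cv2.INTER_CUBIC))
s=cv2.imread("pics/w3.png")
cv2.imwrite("pics/w3c.png",cv2.resize(s[10:250,40:360],(800,600),interpolation=cv2.INTER_CUBIC))
E
```

```text
(no output)
```

View pics/w5c.png

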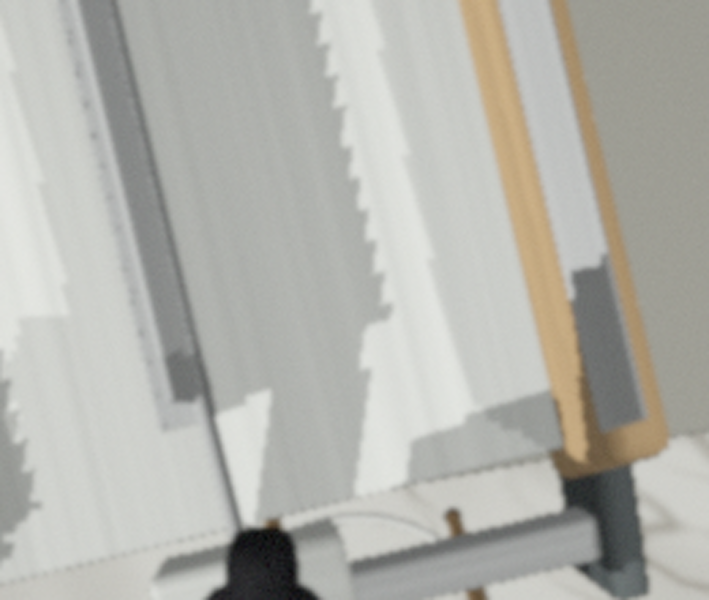

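View pics/w3c.png

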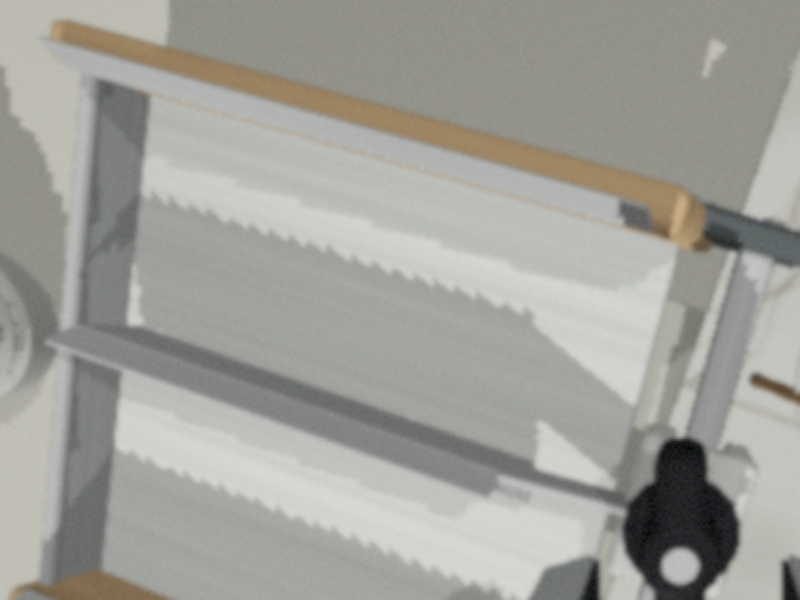

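```bash
cat >> h.py <<'E'
import pickle
YAW=np.radians(3.3);RC=np.array([462.4,-270.2,0]);RX=np.array([np.cos(YAW),np.sin(YAW),0]);RY=np.array([-np.sin(YAW),np.cos(YAW),0])
def rackpt(p): p=np.array(p)-RC;return np.array([p@RX,p@RY,p[2]])
def w_of(p): return RC+RX*p[0]+RY*p[1]+np.array([0,0,p[2]])
def floor(cal,u,v,h=0):
    e,d=ray(cal,u,v);n=np.array([0,0,1.])-.245*RX;a=54.5+h
    # z-.245*(p-RC).RX = a
    k=(a-(e[2]-.245*(e-RC)@RX))/(d[2]-.245*d@RX);return rackpt(e+k*d)
E
python3 - <<'E'
from h import *
w5=pickle.load(open("w5.pkl","rb"));w3=pickle.load(open("w3.pkl","rb"))
f=lambda x,y,h=0:floor(w5,220+x/2.727,y/2.727,h).round(1)
g=lambda x,y,h=0:floor(w3,40+x/2.5,10+y/2.5,h).round(1)
print("cam rack",rackpt(w5["eye"]).round(1),rackpt(w3["eye"]).round(1))
print("cheek",f(460,0),f(505,200),f(552,400));print("guide@0",f(115,0),f(160,200),f(205,390),"@28",f(115,0,28),f(160,200,28),f(205,390,28), "tail",f(238,525))
print("floor end",f(355,495),f(170,540))
print("w3 cheek bend@29",g(150,95,29),g(660,235,29),"guide",g(130,328,0),g(620,490,0),"guide base",g(540,468))
E
```

```text
cam rack [ 61.2  29.7 294.6] [111.9  85.5 340.1]
cheek [-6.7 97.9 52.9] [43.1 97.6 65.1] [93.2 97.8 77.3]
guide@0 [-28.9  13.5  47.4] [21.9 13.  59.9] [70.5 13.1 71.8] @28 [-17.7  15.5  78.2] [26.8 15.1 89.1] [69.3 15.2 99.5] tail [105.2  13.4  80.3]
floor end [104.6  44.3  80.1] [104.9  -4.7  80.2]
w3 cheek bend@29 [-70.1  95.2  66.3] [100.4  97.6 108.1] guide [-90.6  11.3  32.3] [108.4  15.   81.1] guide base [79.4 12.9 74. ]
```

```bash
sed -i 's/RC=np.array(\[462.4/RC=np.array([467.0/' h.py; python3 -m handwheel '[{"gripper":-1,"dx":-2,"dy":-8,"dz":0,"rx":0,"ry":0,"rz":0},{"gripper":-1,"dx":-4,"dy":-16,"dz":0,"rx":0,"ry":0,"rz":0},{"gripper":-1,"dx":-5.5,"dy":-22,"dz":0,"rx":0,"ry":0,"rz":0},{"gripper":-1,"dx":-6.4,"dy":-26.5,"dz":0,"rx":0,"ry":0,"rz":0},{"gripper":-1,"dx":-6.4,"dy":-26.5,"dz":0,"rx":0,"ry":0,"rz":0},{"gripper":-1,"dx":-6.4,"dy":-26.5,"dz":0,"rx":0,"ry":0,"rz":0}]' 30
python3 - <<'E'
from h import *
st();print(r.read_state()["ft_torque"])
pickle.dump(r.calibration("wrist"),open("w6.pkl","wb"))
s=r.camera("wrist")[:,:,::-1];cv2.imwrite("pics/w6c.png",cv2.resize(s[0:220,220:480],(709,600),interpolation=cv2.INTER_CUBIC))
E
```

```text
t: 5.45
tcp_pos: [595.0, -278.8, 115.7]
tcp_rot: [0.091, 0.996, -0.0, 0.002]
contact_force: [4.6, -0.7, -8.0]
width: 0.156
t 5.45 tcp [ 595.  -278.8  115.7] w 0.156 F [ 4.6 -0.7 -8. ] q [ 0.03  0.51  0.43  1.75 -0.26  0.93  1.95]
x [-0.983  0.181 -0.005] y [0.181 0.983 0.   ] z [ 0.005 -0.001 -1.   ]
[-0.13278772 -1.19701451  0.0908425 ]
```

View pics/w6c.png

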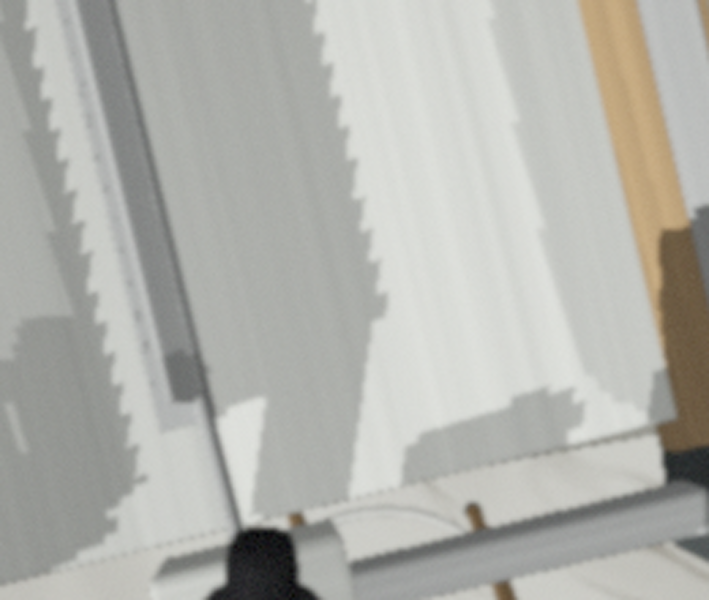

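```bash
python3 - <<'E'
from h import *
w6=pickle.load(open("w6.pkl","rb"));w5=pickle.load(open("w5.pkl","rb"))
for w in(w5,w6):
    f=lambda x,y,h=0:floor(w,220+x/2.727,y/2.727,h).round(1)
    if w is w5: print("cheek",f(460,0),f(505,200),f(552,400))
    else: print("cheek",f(580,0),f(627,200),f(672,400))
    print("guide@0",f(115,0),f(160,200),f(205,390), "tail",f(238,525))
E
```

```text
cheek [-11.6  98.5  51.7] [38.4 98.2 63.9] [88.7 98.4 76.2]
guide@0 [-34.   13.7  46.2] [17.1 13.2 58.7] [65.9 13.3 70.7] tail [100.8  13.6  79.2]
cheek [-3.5 98.7 53.6] [46.2 98.8 65.8] [96.  98.5 78. ]
guide@0 [-33.7 -14.6  46.2] [ 17.3 -15.2  58.7] [ 66.1 -15.2  70.7] tail [101.  -15.   79.2]
```

```bash
python3 -m handwheel '[{"gripper":-1,"dx":0.3,"dy":1.5,"dz":0,"rx":0,"ry":0,"rz":0},{"gripper":-1,"dx":0.3,"dy":1.5,"dz":0,"rx":0,"ry":0,"rz":0},{"gripper":-1,"dx":0.3,"dy":1.5,"dz":0,"rx":0,"ry":0,"rz":7},{"gripper":-1,"dx":0.3,"dy":1.5,"dz":0,"rx":0,"ry":0,"rz":14},{"gripper":-1,"dx":0.3,"dy":1.5,"dz":0,"rx":0,"ry":0,"rz":21},{"gripper":-1,"dx":0.3,"dy":1.5,"dz":0,"rx":0,"ry":0,"rz":28},{"gripper":-1,"dx":0.3,"dy":1.5,"dz":0,"rx":0,"ry":0,"rz":35},{"gripper":-1,"dx":0.3,"dy":1.5,"dz":0,"rx":0,"ry":0,"rz":35}]' 30
python3 - <<'E'
from h import *
st();print(r.read_state()["ft_torque"])
E
```

```text
t: 6.17
tcp_pos: [594.5, -277.7, 115.7]
tcp_rot: [0.389, 0.921, 0.0, 0.002]
contact_force: [0.2, -1.5, -6.2]
width: 0.157
t 6.17 tcp [ 594.5 -277.7  115.7] w 0.157 F [ 0.2 -1.5 -6.2] q [-0.08  0.54  0.58  1.76 -0.36  0.94  1.42]
x [-0.697  0.717 -0.004] y [0.717 0.697 0.002] z [ 0.004 -0.001 -1.   ]
[-0.30626508  0.01109119 -0.08585001]
```

```bash
python3 -m handwheel '[{"gripper":-1,"dx":0,"dy":0,"dz":0,"rx":0,"ry":0,"rz":7},{"gripper":-1,"dx":0,"dy":0,"dz":0,"rx":0,"ry":0,"rz":14},{"gripper":-1,"dx":0,"dy":0,"dz":0,"rx":0,"ry":0,"rz":21},{"gripper":-1,"dx":0,"dy":0,"dz":0,"rx":0,"ry":0,"rz":28},{"gripper":-1,"dx":0,"dy":0,"dz":0,"rx":0,"ry":0,"rz":29},{"gripper":-1,"dx":0,"dy":0,"dz":0,"rx":0,"ry":0,"rz":29},{"gripper":-1,"dx":0,"dy":0,"dz":0,"rx":0,"ry":0,"rz":29}]' 30
python3 - <<'E'
from h import *
st();print(r.read_state()["ft_torque"])
x=R.from_quat(r.read_state()["tcp_rot"]).as_matrix()[:,0];print("knob",-np.arctan2(-x[1],-x[0])+YAW)
E
```

```text
t: 6.75
tcp_pos: [593.9, -278.2, 115.7]
tcp_rot: [0.605, 0.796, 0.0, 0.002]
contact_force: [-3.7, -3.0, -2.7]
width: 0.156
t 6.75 tcp [ 593.9 -278.2  115.7] w 0.156 F [-3.7 -3.  -2.7] q [-0.16  0.58  0.71  1.76 -0.45  0.96  1.  ]
x [-0.267  0.964 -0.002] y [0.964 0.267 0.003] z [ 0.003 -0.001 -1.   ]
[-0.6887432   1.00785667 -0.01480415]
knob 1.3583833816170725
```

```bash
python3 -m handwheel '[{"gripper":-0.15,"dx":0,"dy":0,"dz":0,"rx":0,"ry":0,"rz":0},{"gripper":-0.15,"dx":0,"dy":0,"dz":0,"rx":0,"ry":0,"rz":0},{"gripper":-0.15,"dx":0,"dy":0,"dz":0,"rx":0,"ry":0,"rz":0},{"gripper":-0.15,"dx":0,"dy":0,"dz":-20,"rx":0,"ry":0,"rz":0},{"gripper":0,"dx":0,"dy":0,"dz":-60,"rx":0,"ry":0,"rz":0},{"gripper":0,"dx":0,"dy":0,"dz":-100,"rx":0,"ry":0,"rz":0},{"gripper":0,"dx":0,"dy":0,"dz":-140,"rx":0,"ry":0,"rz":0},{"gripper":0,"dx":0,"dy":0,"dz":-140,"rx":0,"ry":0,"rz":0}]' 30
python3 - <<'E'
from h import *
st()
pickle.dump(r.calibration("wrist"),open("w7.pkl","wb"))
s=r.camera("wrist")[:,:,::-1];cv2.imwrite("pics/w7.png",s)
delta([420,260,280])
E
```

```text
t: 7.42
tcp_pos: [595.9, -279.9, 263.6]
tcp_rot: [0.605, 0.796, 0.002, 0.006]
contact_force: [0.8, -0.4, 0.2]
width: 0.501
t 7.42 tcp [ 595.9 -279.9  263.6] w 0.501 F [ 0.8 -0.4  0.2] q [-0.23  0.44  0.8   1.62 -0.33  1.21  0.91]
x [-0.267  0.964 -0.007] y [0.964 0.267 0.011] z [ 0.013 -0.004 -1.   ]
d tool mm [566.1 -24.2 -23.2] dist 567.1
```

View pics/w7.png

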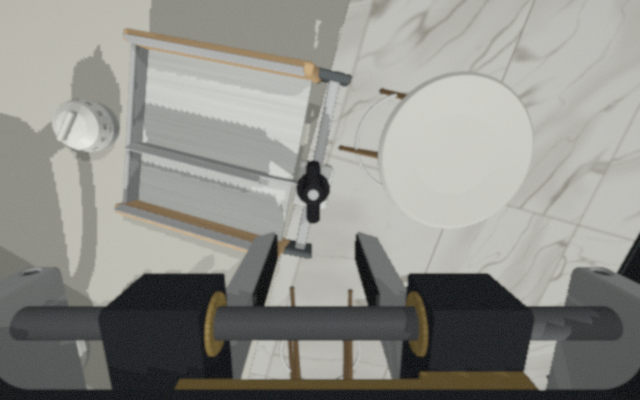

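```bash
python3 - <<'E'
import cv2
s=cv2.imread("pics/w7.png")
cv2.imwrite("pics/w7c.png",cv2.resize(s[20:220,110:350],(720,600),interpolation=cv2.INTER_CUBIC))
E
```

```text
(no output)
```

View pics/w7c.png

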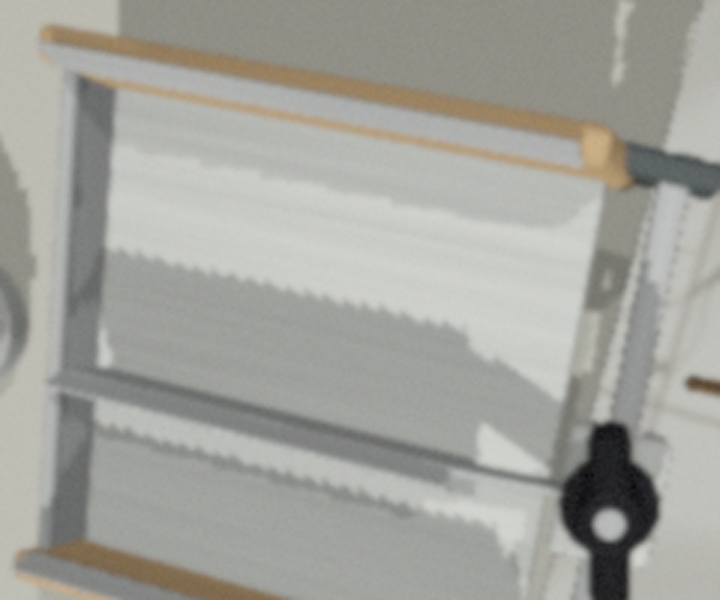

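```bash
python3 - <<'E'
from h import *
w=pickle.load(open("w7.pkl","rb"))
f=lambda x,y,h=0:floor(w,110+x/3,20+y/3,h).round(1)
print("cheek",f(115,92),f(400,146),f(603,184)); print("guide base",f(105,370),f(300,422),f(480,468),f(555,483))
print(f(300,422,-2))
for z in(125,130):
    a=onz(w,313,163,z);b=onz(w,313,222,z);print(np.linalg.norm(a-b),-np.arctan2(*(b-a)[1::-1])+YAW,rackpt((a+b)/2))
# jars from w1
w1=pickle.load(open("w1.pkl","rb"));
E
python3 -c "
import cv2
s=cv2.imread('pics/w1.png');cv2.imwrite('pics/w1c.png',cv2.resize(s[90:220,240:430],(800,547),interpolation=cv2.INTER_CUBIC))"
```

```text
cheek [-98.8  95.3  30.3] [22.3 96.5 60. ] [100.6  97.4  79.1]
guide base [-93.7 -15.3  31.5] [ -3.  -15.9  53.8] [ 74.6 -15.6  72.8] [105.  -13.9  80.2]
[ -3.7 -16.3  51.6]
62.809010070893024 1.3599624382240556 [126.53740661 -14.19920193 125.        ]
61.81901416887162 1.359962438224055 [126.28959102 -13.11742831 130.        ]
```

View pics/w1c.png

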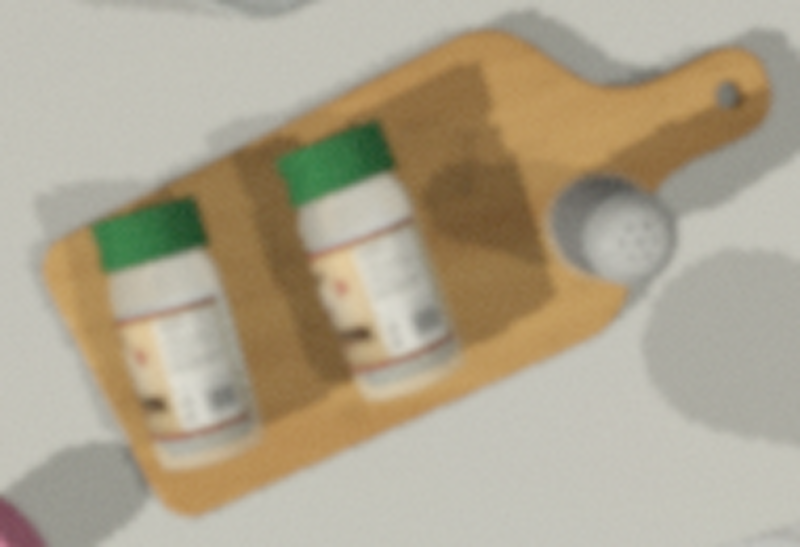

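```bash
python3 - <<'E'
from h import *
w1=pickle.load(open("w1.pkl","rb"));print(w1["eye"])
f=lambda x,y,z=37:onz(w1,240+x/4.21,90+y/4.21,z)
for n,a,b in(("B",(147,212),(208,455)),("A",(333,137),(413,385))):
    a=f(*a);b=f(*b);m=(a+b)/2;print(n,m.round(1),np.linalg.norm(a-b).round(1),"axis deg",np.degrees(np.arctan2(*(b-a)[1::-1])).round(1))
print("widthB",np.linalg.norm(f(95,240,37)-f(208,230,37)))
print("salt base",f(595,225,15))
st();delta([410,200,250])
E
```

```text
[352.29852936 252.05274156 579.98395411]
B [405.  172.6  37. ] 103.5 axis deg -5.9
A [402.6 258.7  37. ] 105.9 axis deg 0.0
widthB 46.27879935127058
salt base [418.84104404 352.52460083  15.        ]
t 7.47 tcp [ 595.2 -279.   260.1] w 0.499 F [ 0.4 -0.2 -0.6] q [-0.23  0.44  0.8   1.63 -0.34  1.21  0.91]
x [-0.268  0.963 -0.005] y [0.963 0.268 0.009] z [ 0.01  -0.003 -1.   ]
d tool mm [511.2 -50.2   6.9] dist 513.7
```

```bash
python3 - <<'E'
from h import *
delta([405,172.6,240])
E
python3 -m handwheel '[{"gripper":0.5,"dx":485,"dy":-60,"dz":0,"rx":0,"ry":0,"rz":-7},{"gripper":0.5,"dx":485,"dy":-60,"dz":0,"rx":0,"ry":0,"rz":-14},{"gripper":0.5,"dx":485,"dy":-60,"dz":0,"rx":0,"ry":0,"rz":-21},{"gripper":0.5,"dx":485,"dy":-60,"dz":0,"rx":0,"ry":0,"rz":-28},{"gripper":0.5,"dx":485,"dy":-60,"dz":0,"rx":0,"ry":0,"rz":-35},{"gripper":0.5,"dx":485,"dy":-60,"dz":0,"rx":0,"ry":0,"rz":-42},{"gripper":0.5,"dx":485,"dy":-60,"dz":0,"rx":0,"ry":0,"rz":-49},{"gripper":0.5,"dx":485,"dy":-60,"dz":0,"rx":0,"ry":0,"rz":-56}]' 30
python3 - <<'E'
from h import *
st();delta([405,172.6,200])
E
```

```text
d tool mm [486.2 -62.5  16.9] dist 490.5
t: 8.13
tcp_pos: [464.8, 31.9, 256.4]
tcp_rot: [0.157, 0.988, -0.0, 0.005]
contact_force: [1.9, 0.5, -0.3]
width: 0.752
t 8.13 tcp [464.8  31.9 256.4] w 0.752 F [ 1.9  0.5 -0.3] q [-0.73  0.    0.53  2.02  0.    1.11  1.05]
x [-0.951  0.31  -0.011] y [0.31  0.951 0.001] z [ 0.01  -0.002 -1.   ]
d tool mm [101.  115.2  55.4] dist 162.9
```

```bash
python3 -m handwheel '[{"gripper":0.5,"dx":101,"dy":115,"dz":0,"rx":0,"ry":0,"rz":-7},{"gripper":0.5,"dx":101,"dy":115,"dz":30,"rx":0,"ry":0,"rz":-12},{"gripper":0.5,"dx":101,"dy":115,"dz":55,"rx":0,"ry":0,"rz":-12},{"gripper":0.5,"dx":101,"dy":115,"dz":55,"rx":0,"ry":0,"rz":-12},{"gripper":0.5,"dx":101,"dy":115,"dz":55,"rx":0,"ry":0,"rz":-12},{"gripper":0.5,"dx":101,"dy":115,"dz":55,"rx":0,"ry":0,"rz":-12}]' 30
python3 - <<'E'
from h import *
st();delta([405,172.6,24])
pickle.dump(r.calibration("wrist"),open("w8.pkl","wb"))
s=r.camera("wrist")[:,:,::-1];cv2.imwrite("pics/w8.png",s)
E
```

```text
t: 8.63
tcp_pos: [403.3, 173.7, 199.0]
tcp_rot: [0.05, 0.999, -0.002, 0.004]
contact_force: [0.1, -0.6, 0.6]
width: 0.75
t 8.63 tcp [403.3 173.7 199. ] w 0.75 F [ 0.1 -0.6  0.6] q [-0.9   0.02  0.35  2.14 -0.    0.98  0.92]
x [-0.995  0.1   -0.009] y [ 0.1    0.995 -0.003] z [ 0.008 -0.004 -1.   ]
d tool mm [ -0.3  -0.3 175. ] dist 175.0
```

View pics/w8.png

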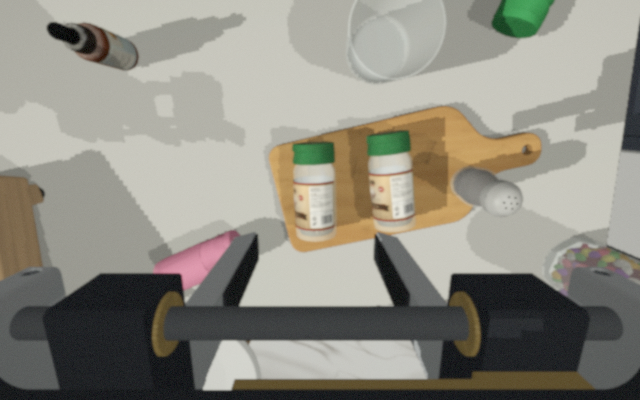

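```bash
python3 - <<'E'
from h import *
w=pickle.load(open("w8.pkl","rb"))
for n,a,b in(("B",(314,143),(316,240)),("A",(389,132),(395,229))):
    a=onz(w,*a,37);b=onz(w,*b,37);m=(a+b)/2;print(n,m.round(1),np.linalg.norm(a-b).round(1),"axis deg",np.degrees(np.arctan2(*(b-a)[1::-1])).round(1))
print("tumbler base",onz(w,378,50,0),"salt base",onz(w,470,183,15))
delta([405,172.6,24])
E
```

```text
B [406.7 172.8  37. ] 110.9 axis deg -4.6
A [402.8 259.   37. ] 109.6 axis deg 1.3
tumbler base [260.28526305 257.41537629   0.        ] salt base [417.23660946 355.15858712  15.        ]
d tool mm [  1.2   0.5 175.9] dist 175.9
```

Descend on jar B (nearer jar, at (314,143)–(316,240)) and grip.

```bash
python3 -m handwheel '[{"gripper":0.5,"dx":0,"dy":0,"dz":40,"rx":0,"ry":0,"rz":0},{"gripper":0.5,"dx":0,"dy":0,"dz":80,"rx":0,"ry":0,"rz":0},{"gripper":0.5,"dx":0,"dy":0,"dz":120,"rx":0,"ry":0,"rz":0},{"gripper":0.5,"dx":0,"dy":0,"dz":150,"rx":0,"ry":0,"rz":0},{"gripper":0.5,"dx":0,"dy":0,"dz":168,"rx":0,"ry":0,"rz":0},{"gripper":0.5,"dx":0,"dy":0,"dz":174,"rx":0,"ry":0,"rz":0},{"gripper":0.5,"dx":0,"dy":0,"dz":174,"rx":0,"ry":0,"rz":0}]' 15
python3 -m handwheel '[{"gripper":-0.3,"dx":0,"dy":0,"dz":0,"rx":0,"ry":0,"rz":0},{"gripper":-0.3,"dx":0,"dy":0,"dz":0,"rx":0,"ry":0,"rz":0},{"gripper":-0.3,"dx":0,"dy":0,"dz":0,"rx":0,"ry":0,"rz":0},{"gripper":-0.3,"dx":0,"dy":0,"dz":0,"rx":0,"ry":0,"rz":0}]' 15
python3 - <<'E'
from h import *
st()
E
```

```text
t: 9.27
tcp_pos: [406.3, 170.7, 25.3]
tcp_rot: [0.052, 0.999, -0.002, 0.004]
contact_force: [-0.9, -1.7, -0.3]
width: 0.745
t: 9.6
tcp_pos: [406.9, 171.1, 26.3]
tcp_rot: [0.052, 0.999, -0.001, 0.005]
contact_force: [-0.3, 0.7, -0.1]
width: 0.503
t 9.6 tcp [406.9 171.1  26.3] w 0.503 F [-0.3  0.7 -0.1] q [-0.82  0.33  0.31  2.28 -0.18  0.54  1.1 ]
x [-0.995  0.104 -0.01 ] y [ 0.104  0.995 -0.002] z [ 0.01  -0.003 -1.   ]
```

```bash
python3 -m handwheel '[{"gripper":-1,"dx":0,"dy":0,"dz":0,"rx":0,"ry":0,"rz":0},{"gripper":-1,"dx":0,"dy":0,"dz":0,"rx":0,"ry":0,"rz":0},{"gripper":-1,"dx":0,"dy":0,"dz":-15,"rx":0,"ry":0,"rz":0},{"gripper":-1,"dx":0,"dy":0,"dz":-50,"rx":0,"ry":0,"rz":0},{"gripper":-1,"dx":0,"dy":0,"dz":-90,"rx":0,"ry":0,"rz":0},{"gripper":-1,"dx":0,"dy":0,"dz":-130,"rx":0,"ry":0,"rz":0},{"gripper":-1,"dx":0,"dy":0,"dz":-170,"rx":0,"ry":0,"rz":0},{"gripper":-1,"dx":0,"dy":0,"dz":-190,"rx":0,"ry":0,"rz":0}]' 20
python3 - <<'E'
from h import *
st()
pickle.dump(r.calibration("wrist"),open("w9.pkl","wb"))
s=r.camera("wrist")[:,:,::-1];cv2.imwrite("pics/w9.png",s)
E
```

```text
t: 10.27
tcp_pos: [406.0, 172.2, 220.8]
tcp_rot: [0.052, 0.999, 0.0, 0.007]
contact_force: [0.9, 0.2, -1.3]
width: 0.47
t 10.27 tcp [406.  172.2 220.8] w 0.47 F [ 0.9  0.2 -1.3] q [-0.93 -0.01  0.38  2.11  0.01  1.02  0.91]
x [-0.994  0.105 -0.013] y [0.105 0.995 0.001] z [ 0.013 -0.    -1.   ]
```

View pics/w9.png

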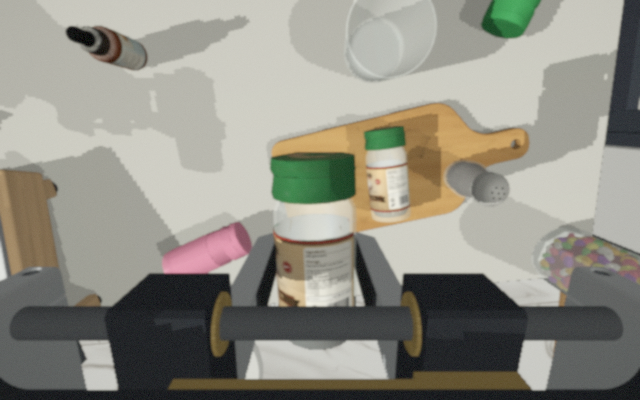

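```bash
python3 - <<'E'
import cv2
s=cv2.imread("pics/w9.png")
cv2.imwrite("pics/w9c.png",cv2.resize(s[135:315,255:375],(400,600),interpolation=cv2.INTER_CUBIC))
E
```

```text
(no output)
```

View pics/w9c.png

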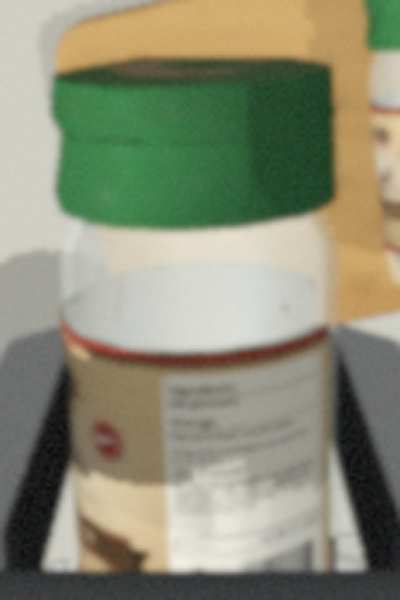

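```bash
cat >> h.py <<'E'
def pose(p,ydeg,tilt):
    """rows to reach TCP p (world) with tool y heading ydeg, tilt about tool x (deg)"""
    a=np.radians(ydeg);y=np.array([np.cos(a),np.sin(a),0]);z=np.array([0,0,-1.]);x=np.cross(y,z)
    Rt=R.from_matrix(np.c_[x,y,z])*R.from_rotvec([np.radians(tilt),0,0])
    s=r.read_state();R0=R.from_quat(s["tcp_rot"]);v=R0.inv().apply(np.array(p)-s["tcp_pos"]);w=np.degrees((R0.inv()*Rt).as_rotvec())
    print("d",v.round(1),"|d|",np.linalg.norm(v).round(),"rot",w.round(1),np.linalg.norm(w).round(1))
def lane(x=35,yc=42,h=0,off=2.5,ax=11):
    """TCP world for jar centre at lane (rack x, y), h mm above rest; off = jar centre along tool x; ax = axis above tip"""
    tz=np.array([.238,0,-.971]);p=np.array([x,yc-off,54.5+.245*x+23.7+h])+ax*tz
    return w_of(p)
E
python3 - <<'E'
from h import *
p=lane(h=90);print(p);pose(p,1.3,0);pose(p,1.3,-13.8)
E
```

```text
[ 502.28184339 -228.60005468  166.094     ]
d [-135.8 -389.6   57.3] |d| 417.0 rot [ 0.8  0.6 82.7] 82.7
d [-135.8 -389.6   57.3] |d| 417.0 rot [-10.5  -9.4  82.3] 83.5
```

```bash
python3 -m handwheel '[{"gripper":-1,"dx":-30,"dy":-25,"dz":-5,"rx":0,"ry":0,"rz":7},{"gripper":-1,"dx":-50,"dy":-60,"dz":-5,"rx":0,"ry":0,"rz":14},{"gripper":-1,"dx":-70,"dy":-95,"dz":-5,"rx":0,"ry":0,"rz":21},{"gripper":-1,"dx":-85,"dy":-130,"dz":-5,"rx":0,"ry":0,"rz":28},{"gripper":-1,"dx":-95,"dy":-165,"dz":-5,"rx":0,"ry":0,"rz":35},{"gripper":-1,"dx":-105,"dy":-200,"dz":-5,"rx":0,"ry":0,"rz":42},{"gripper":-1,"dx":-115,"dy":-235,"dz":-5,"rx":0,"ry":0,"rz":49},{"gripper":-1,"dx":-120,"dy":-270,"dz":-5,"rx":0,"ry":0,"rz":56}]' 20
python3 - <<'E'
from h import *
st();p=lane(h=90);pose(p,1.3,-13.8)
E
```

```text
t: 10.98
tcp_pos: [498.3, -109.9, 228.5]
tcp_rot: [0.517, 0.856, 0.005, 0.006]
contact_force: [-0.5, 0.9, -1.0]
width: 0.474
t 10.98 tcp [ 498.3 -109.9  228.5] w 0.474 F [-0.5  0.9 -1. ] q [-0.57  0.14  0.74  1.99 -0.11  1.04  0.7 ]
x [-0.464  0.886 -0.006] y [0.885 0.464 0.015] z [ 0.016  0.002 -1.   ]
d [-106.6  -52.5   62.3] |d| 134.0 rot [-12.6  -3.   26.3] 29.3
```

```bash
python3 -m handwheel '[{"gripper":-1,"dx":-30,"dy":-15,"dz":0,"rx":-3,"ry":-0.7,"rz":6},{"gripper":-1,"dx":-60,"dy":-30,"dz":10,"rx":-6,"ry":-1.5,"rz":12},{"gripper":-1,"dx":-85,"dy":-42,"dz":25,"rx":-9,"ry":-2.2,"rz":18},{"gripper":-1,"dx":-106,"dy":-52,"dz":45,"rx":-12,"ry":-2.8,"rz":24},{"gripper":-1,"dx":-107,"dy":-52,"dz":62,"rx":-12.6,"ry":-3,"rz":26.3},{"gripper":-1,"dx":-107,"dy":-52,"dz":62,"rx":-12.6,"ry":-3,"rz":26.3},{"gripper":-1,"dx":-107,"dy":-52,"dz":62,"rx":-12.6,"ry":-3,"rz":26.3}]' 20
python3 - <<'E'
from h import *
st();p=lane(h=90);pose(p,1.3,-13.8)
pickle.dump(r.calibration("wrist"),open("w10.pkl","wb"))
s=r.camera("wrist")[:,:,::-1];cv2.imwrite("pics/w10.png",s)
E
```

```text
t: 11.57
tcp_pos: [502.2, -228.5, 165.9]
tcp_rot: [0.694, 0.71, 0.085, 0.083]
contact_force: [0.3, 0.1, -0.6]
width: 0.469
t 11.57 tcp [ 502.2 -228.5  165.9] w 0.469 F [ 0.3  0.1 -0.6] q [-0.35  0.2   0.82  2.13 -0.4   0.7   0.75]
x [-0.023  1.     0.001] y [0.972 0.022 0.235] z [ 0.235  0.006 -0.972]
d [-0.1  0.1 -0.2] |d| 0.0 rot [-0.2 -0.   0. ] 0.2
```

View pics/w10.png

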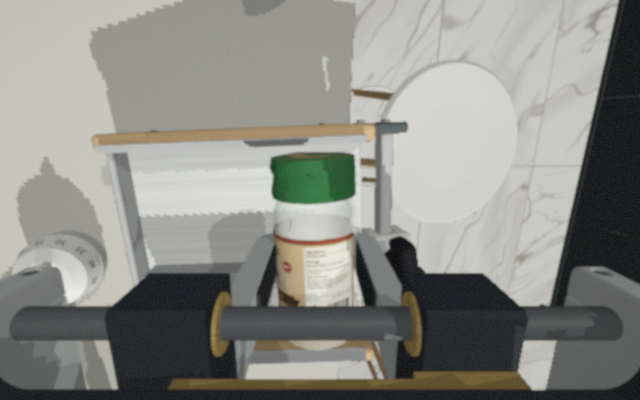

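```bash
python3 - <<'E'
from h import *
w=pickle.load(open("w10.pkl","rb"));s=cv2.imread("pics/w10.png")
for x in(-80,-60,-40):
    for h in(0,29): print(x,h,proj(w,w_of([x,98,54.5+.245*x+h])).round(1))
print("lip corner", proj(w,w_of([-100,98,30])))
cv2.imwrite("pics/w10c.png",cv2.resize(s[115:255,90:370],(800,400),interpolation=cv2.INTER_CUBIC))
E
```

```text
-80 0 [148.2 147.1]
-80 29 [138.3 149.4]
-60 0 [171.5 146.3]
-60 29 [164.2 148.5]
-40 0 [194.9 145.5]
-40 29 [190.2 147.7]
lip corner [124.94817712 147.87758472]
```

View pics/w10c.png

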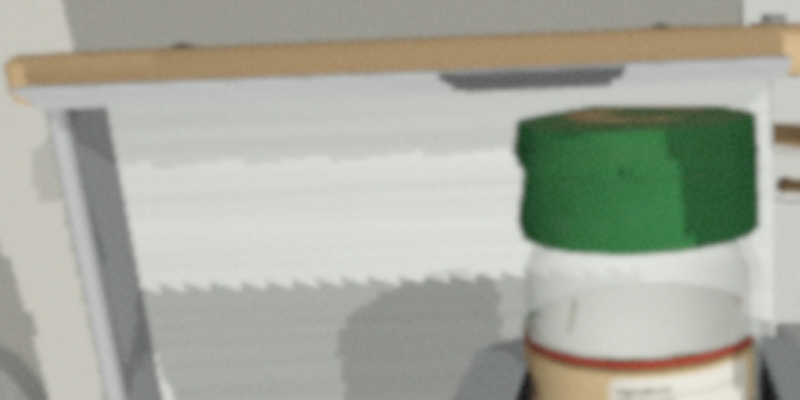

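```bash
python3 -m handwheel '[{"gripper":-1,"dx":0,"dy":-5,"dz":20,"rx":0,"ry":0,"rz":0},{"gripper":-1,"dx":0,"dy":-9,"dz":39,"rx":0,"ry":0,"rz":0},{"gripper":-1,"dx":0,"dy":-14,"dz":58,"rx":0,"ry":0,"rz":0},{"gripper":-1,"dx":0,"dy":-17,"dz":70,"rx":0,"ry":0,"rz":0},{"gripper":-1,"dx":0,"dy":-18,"dz":76,"rx":0,"ry":0,"rz":0},{"gripper":-1,"dx":0,"dy":-19,"dz":79,"rx":0,"ry":0,"rz":0},{"gripper":-1,"dx":0,"dy":-19,"dz":79,"rx":0,"ry":0,"rz":0}]' 20
python3 - <<'E'
from h import *
st();p=lane(h=0);pose(p,1.3,-13.8)
s=r.camera("wrist")[:,:,::-1];cv2.imwrite("pics/w11.png",s)
cv2.imwrite("pics/s11.png",cv2.resize(r.camera("scene")[:,:,::-1][190:350,310:500],(760,600)))
E
```

```text
t: 12.2
tcp_pos: [505.1, -228.2, 86.8]
tcp_rot: [0.692, 0.711, 0.086, 0.084]
contact_force: [1.0, -5.0, -2.6]
width: 0.467
t 12.2 tcp [ 505.1 -228.2   86.8] w 0.467 F [ 1.  -5.  -2.6] q [-0.2   0.34  0.68  2.19 -0.63  0.55  0.98]
x [-0.027  1.    -0.001] y [0.971 0.026 0.239] z [ 0.239  0.006 -0.971]
d [-0.3 -5.3  9.7] |d| 11.0 rot [ 0.  -0.   0.2] 0.2
```

View pics/w11.png

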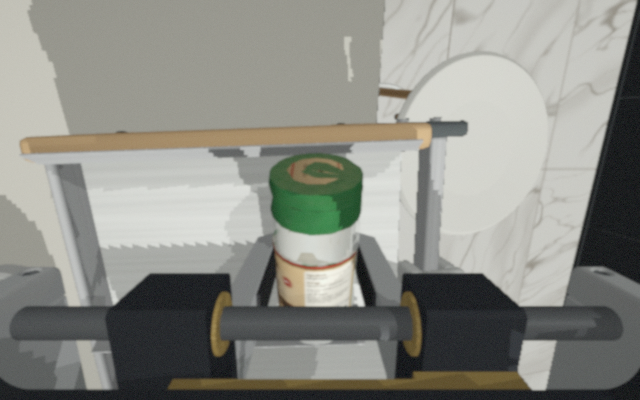

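View pics/s11.png

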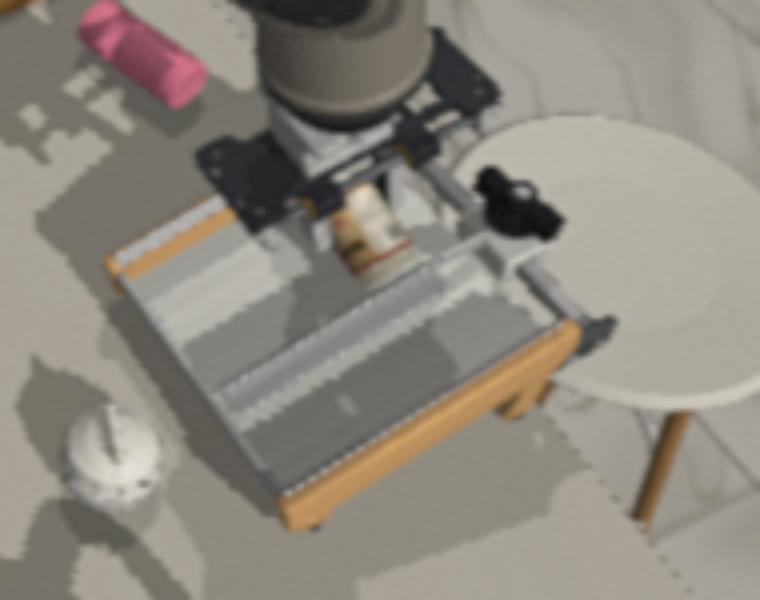

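```bash
python3 - <<'E'
from h import *
s=cv2.imread("pics/w11.png")
cv2.imwrite("pics/w11c.png",cv2.resize(s[125:325,200:450],(750,600),interpolation=cv2.INTER_CUBIC))
cw=r.calibration("wrist");pickle.dump(cw,open("w11.pkl","wb"))
for x in(-40,0,60,90):
    for h in(0,29): print(x,h,proj(cw,w_of([x,98,54.5+.245*x+h])).round(1))
E
```

```text
-40 0 [174.4 152.5]
-40 29 [164.5 156.8]
0 0 [239.1 150.5]
0 29 [239.6 154.5]
60 0 [336.5 147.5]
60 29 [352.5 151.1]
90 0 [385.3 146. ]
90 29 [409.2 149.3]
```

View pics/w11c.png

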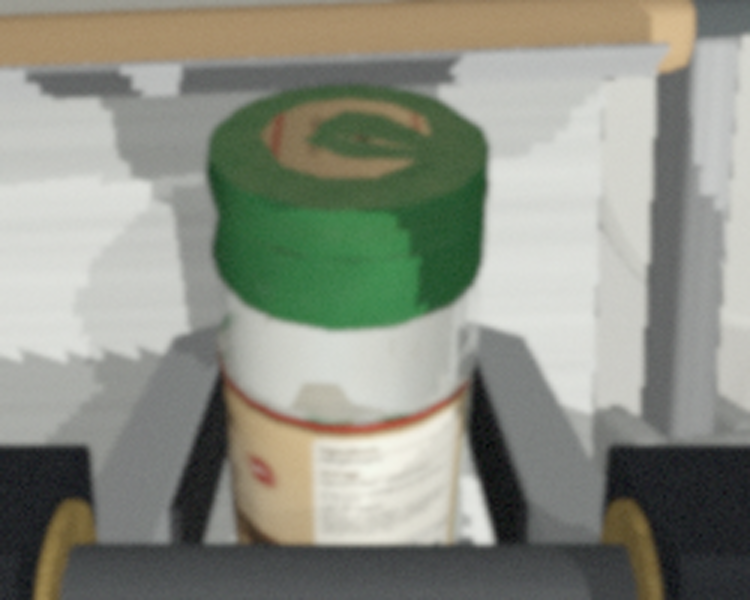

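```bash
python3 - <<'E'
from h import *
w1=pickle.load(open("w1.pkl","rb"))
print(onz(w1,197,243,10),onz(w1,250,215,23));print(onz(w1,128,112,20))
pose([450,-95,190],1.3,0)
E
python3 -m handwheel '[{"gripper":-1,"dx":-3,"dy":5,"dz":-20,"rx":0,"ry":0,"rz":0},{"gripper":-1,"dx":-3,"dy":12,"dz":-50,"rx":0,"ry":0,"rz":0},{"gripper":-1,"dx":-3,"dy":21,"dz":-85,"rx":2,"ry":0,"rz":0},{"gripper":-1,"dx":30,"dy":10,"dz":-100,"rx":6,"ry":0,"rz":0},{"gripper":-1,"dx":65,"dy":-5,"dz":-105,"rx":11,"ry":0,"rz":0},{"gripper":-1,"dx":100,"dy":-20,"dz":-110,"rx":13.8,"ry":0,"rz":0},{"gripper":-1,"dx":134,"dy":-32,"dz":-113,"rx":13.8,"ry":0,"rz":0},{"gripper":-1,"dx":134,"dy":-32,"dz":-113,"rx":13.8,"ry":0,"rz":0}]' 20
python3 - <<'E'
from h import *
st();pose([450,-95,40],1.3,0)
s=r.camera("wrist")[:,:,::-1];cv2.imwrite("pics/w12.png",s)
E
```

```text
[488.93237305 -37.85614246  10.        ] [466.26465578  84.71059849  23.        ]
[228.2729608  -47.43438446  20.        ]
d [ 134.6  -25.2 -112.6] |d| 177.0 rot [13.8  0.   0.2] 13.8
t: 12.97
tcp_pos: [442.0, -89.5, 189.0]
tcp_rot: [0.695, 0.719, -0.0, -0.001]
contact_force: [0.1, -0.4, -1.0]
width: 0.469
t 12.97 tcp [442.  -89.5 189. ] w 0.469 F [ 0.1 -0.4 -1. ] q [-0.76  0.07  0.88  2.14 -0.07  0.96  0.19]
x [-0.034  0.999  0.001] y [ 0.999  0.034 -0.001] z [-0.002  0.001 -1.   ]
d [ -6.   8. 149.] |d| 149.0 rot [-0.1 -0.1  0.7] 0.7
```

View pics/w12.png

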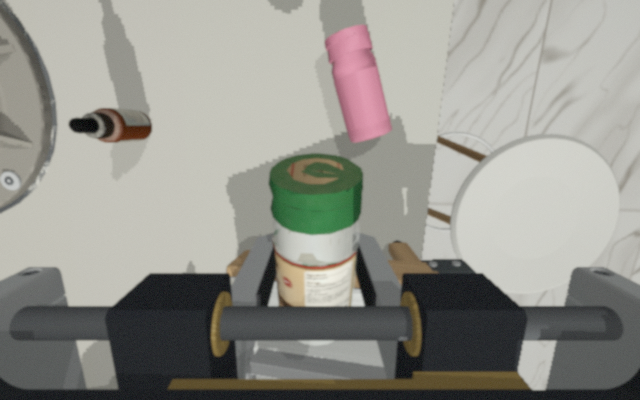

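```bash
python3 -m handwheel '[{"gripper":-1,"dx":-10,"dy":-7,"dz":35,"rx":0,"ry":0,"rz":0},{"gripper":-1,"dx":-10,"dy":-7,"dz":75,"rx":0,"ry":0,"rz":0},{"gripper":-1,"dx":-10,"dy":-7,"dz":115,"rx":0,"ry":0,"rz":0},{"gripper":-1,"dx":-10,"dy":-7,"dz":145,"rx":0,"ry":0,"rz":0},{"gripper":-1,"dx":-10,"dy":-7,"dz":158,"rx":0,"ry":0,"rz":0},{"gripper":-1,"dx":-10,"dy":-7,"dz":165,"rx":0,"ry":0,"rz":0},{"gripper":-1,"dx":-10,"dy":-7,"dz":170,"rx":0,"ry":0,"rz":0},{"gripper":-1,"dx":-10,"dy":-7,"dz":173,"rx":0,"ry":0,"rz":0}]' 20
python3 - <<'E'
from h import *
st()
s=r.camera("wrist")[:,:,::-1];cv2.imwrite("pics/w13.png",s)
E
```

```text
t: 13.68
tcp_pos: [436.9, -101.9, 16.7]
tcp_rot: [0.695, 0.719, 0.001, -0.0]
contact_force: [-1.1, 3.1, 6.0]
width: 0.466
t 13.68 tcp [ 436.9 -101.9   16.7] w 0.466 F [-1.1  3.1  6. ] q [-0.47  0.43  0.67  2.28 -0.5   0.57  0.62]
x [-0.034  0.999  0.002] y [0.999 0.034 0.001] z [ 0.001  0.002 -1.   ]
```

View pics/w13.png

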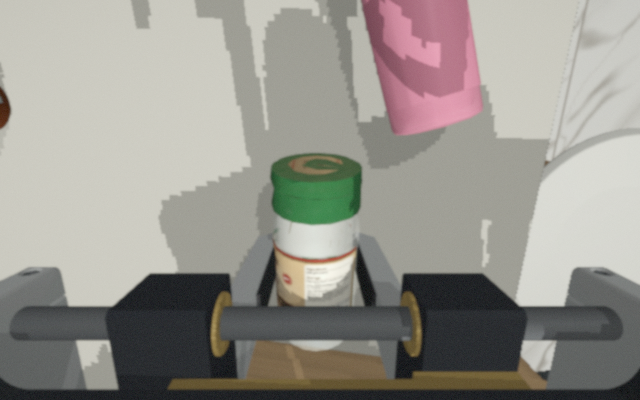

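```bash
python3 -m handwheel '[{"gripper":-1,"dx":0,"dy":0,"dz":3,"rx":0,"ry":0,"rz":0},{"gripper":-1,"dx":0,"dy":0,"dz":4,"rx":0,"ry":0,"rz":0},{"gripper":0.2,"dx":0,"dy":0,"dz":3,"rx":0,"ry":0,"rz":0},{"gripper":0.2,"dx":0,"dy":0,"dz":2,"rx":0,"ry":0,"rz":0},{"gripper":0.2,"dx":0,"dy":0,"dz":2,"rx":0,"ry":0,"rz":0}]' 20
python3 - <<'E'
from h import *
st()
pickle.dump(r.calibration("wrist"),open("w14.pkl","wb"))
s=r.camera("wrist")[:,:,::-1];cv2.imwrite("pics/w14c.png",cv2.resize(s[125:345,230:410],(490,600),interpolation=cv2.INTER_CUBIC))
E
```

```text
t: 14.15
tcp_pos: [437.5, -102.0, 15.2]
tcp_rot: [0.695, 0.719, 0.001, 0.0]
contact_force: [1.1, 0.4, 0.8]
width: 0.598
t 14.15 tcp [ 437.5 -102.    15.2] w 0.598 F [1.1 0.4 0.8] q [-0.46  0.43  0.67  2.28 -0.51  0.57  0.63]
x [-0.034  0.999  0.001] y [0.999 0.034 0.002] z [ 0.002  0.001 -1.   ]
```

View pics/w14c.png

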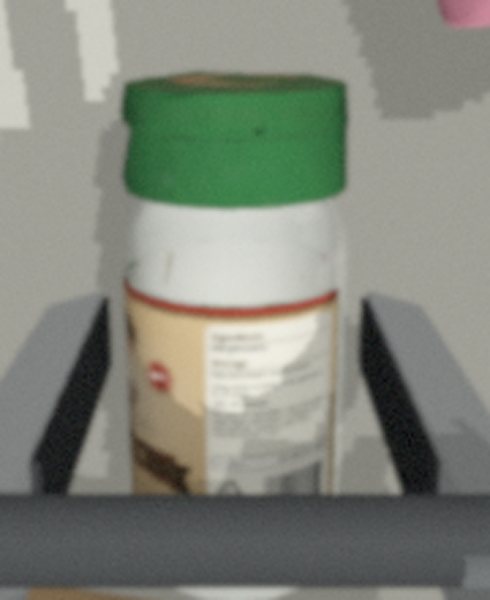

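```bash
python3 - <<'E'
from h import *
w=pickle.load(open("w14.pkl","rb"));s=r.read_state();Rt=R.from_quat(s["tcp_rot"])
f=lambda x,y,z:Rt.inv().apply(onz(w,230+x/2.727,125+y/2.727,z)-s["tcp_pos"]).round(1)
print("cap L,R",f(125,90,23),f(346,84,23),"cap low rim",f(235,72,3),"up rim",f(240,97,44))
print("base",f(240,598,44),f(240,598,40))
E
```

```text
cap L,R [ 55.2 -21.6  -7.9] [56.4 22.6 -7.8] cap low rim [57.2  0.5 12.1] up rim [ 56.1   1.3 -28.9]
base [-46.5   1.4 -29. ] [-49.6   1.5 -25. ]
```

```bash
python3 -m handwheel '[{"gripper":0.2,"dx":3.5,"dy":0,"dz":-2,"rx":0,"ry":0,"rz":-1.5},{"gripper":0.2,"dx":3.5,"dy":0,"dz":-3,"rx":0,"ry":0,"rz":-1.5},{"gripper":0.2,"dx":3.5,"dy":0,"dz":-3,"rx":0,"ry":0,"rz":-1.5},{"gripper":-1,"dx":3.5,"dy":0,"dz":-3,"rx":0,"ry":0,"rz":-1.5},{"gripper":-1,"dx":3.5,"dy":0,"dz":-3,"rx":0,"ry":0,"rz":-1.5},{"gripper":-1,"dx":3.5,"dy":0,"dz":-3,"rx":0,"ry":0,"rz":-1.5},{"gripper":-1,"dx":3.5,"dy":0,"dz":-3,"rx":0,"ry":0,"rz":-1.5}]' 40
python3 - <<'E'
from h import *
st();pose(lane(h=90,off=0,yc=41),3.3,0)
pickle.dump(r.calibration("wrist"),open("w15.pkl","wb"))
s=r.camera("wrist")[:,:,::-1];cv2.imwrite("pics/w15c.png",cv2.resize(s[125:345,230:410],(490,600),interpolation=cv2.INTER_CUBIC))
E
```

```text
t: 14.78
tcp_pos: [437.2, -98.4, 18.0]
tcp_rot: [0.685, 0.728, 0.001, 0.0]
contact_force: [0.1, -0.2, 0.2]
width: 0.466
t 14.78 tcp [437.2 -98.4  18. ] w 0.466 F [ 0.1 -0.2  0.2] q [-0.47  0.43  0.67  2.28 -0.49  0.57  0.63]
x [-0.06   0.998  0.001] y [0.998 0.06  0.002] z [ 0.002  0.001 -1.   ]
d [-132.2   57.4 -148.1] |d| 207.0 rot [ 0.1 -0.1  0.2] 0.2
```

View pics/w15c.png

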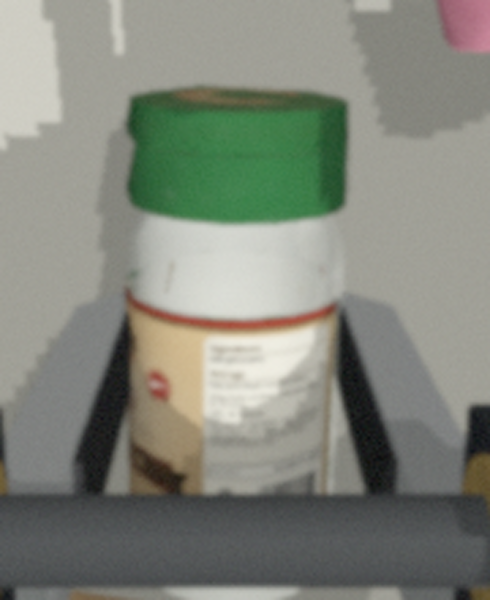

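```bash
python3 -m handwheel '[{"gripper":0,"dx":0,"dy":0,"dz":0,"rx":0,"ry":0,"rz":0},{"gripper":0.1,"dx":0,"dy":0,"dz":2,"rx":0,"ry":0,"rz":0},{"gripper":0.1,"dx":0,"dy":0,"dz":7,"rx":0,"ry":0,"rz":0},{"gripper":0.1,"dx":0,"dy":0,"dz":8,"rx":0,"ry":0,"rz":0},{"gripper":-1,"dx":0,"dy":0,"dz":8,"rx":0,"ry":0,"rz":0},{"gripper":-1,"dx":0,"dy":0,"dz":8,"rx":0,"ry":0,"rz":0},{"gripper":-1,"dx":0,"dy":0,"dz":8,"rx":0,"ry":0,"rz":0},{"gripper":-1,"dx":0,"dy":0,"dz":8,"rx":0,"ry":0,"rz":0}]' 40
python3 - <<'E'
from h import *
st();pose([437,-98.4,190],3.3,0);pose(lane(h=60,off=0,yc=41,ax=13),3.3,-13.8)
w=r.calibration("wrist")
s=r.camera("wrist")[:,:,::-1];cv2.imwrite("pics/w16c.png",cv2.resize(s[125:345,230:410],(490,600),interpolation=cv2.INTER_CUBIC))
pickle.dump(w,open("w16.pkl","wb"))
E
```

```text
t: 15.5
tcp_pos: [437.2, -98.5, 10.0]
tcp_rot: [0.685, 0.728, 0.001, 0.0]
contact_force: [-0.9, -0.6, -2.1]
width: 0.465
t 15.5 tcp [437.2 -98.5  10. ] w 0.465 F [-0.9 -0.6 -2.1] q [-0.46  0.44  0.65  2.29 -0.51  0.55  0.65]
x [-0.06   0.998  0.001] y [0.998 0.06  0.002] z [ 0.002  0.001 -1.   ]
d [ 3.0e-01  1.0e-01 -1.8e+02] |d| 180.0 rot [ 0.1 -0.1  0.2] 0.2
d [-132.2   57.8 -124.2] |d| 190.0 rot [-13.7  -0.1   0.2] 13.7
```

View pics/w16c.png

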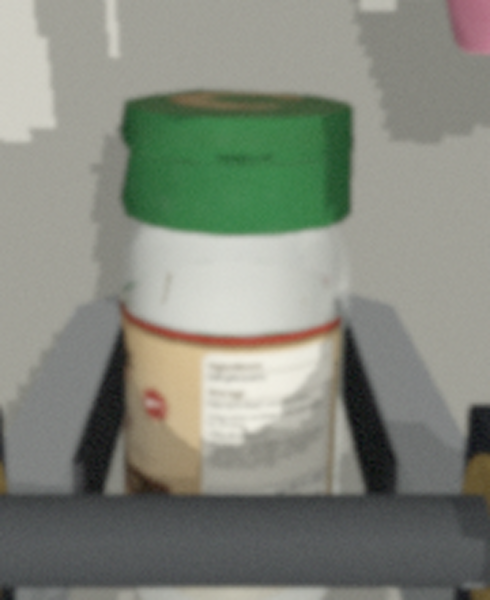

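```bash
python3 -m handwheel '[{"gripper":-1,"dx":0,"dy":0,"dz":-20,"rx":0,"ry":0,"rz":0},{"gripper":-1,"dx":0,"dy":0,"dz":-60,"rx":0,"ry":0,"rz":0},{"gripper":-1,"dx":0,"dy":0,"dz":-100,"rx":0,"ry":0,"rz":0},{"gripper":-1,"dx":0,"dy":0,"dz":-140,"rx":0,"ry":0,"rz":0},{"gripper":-1,"dx":-25,"dy":15,"dz":-165,"rx":-3,"ry":0,"rz":0},{"gripper":-1,"dx":-60,"dy":30,"dz":-170,"rx":-7,"ry":0,"rz":0},{"gripper":-1,"dx":-95,"dy":45,"dz":-168,"rx":-11,"ry":0,"rz":0},{"gripper":-1,"dx":-125,"dy":55,"dz":-165,"rx":-13.7,"ry":0,"rz":0}]' 40
python3 - <<'E'
from h import *
w=pickle.load(open("w16.pkl","rb"));print("cap y rel tcp",[ (onz(w,230+x/2.727,125+y/2.727,23)-[437.2,-98.5,0])[:2].round(1) for x,y in((123,107),(352,100))])
st();pose(lane(h=55,off=0,yc=41,ax=13),3.3,-13.8)
E
```

```text
t: 16.22
tcp_pos: [500.9, -221.9, 176.6]
tcp_rot: [0.68, 0.723, 0.09, 0.085]
contact_force: [0.5, 1.6, -0.6]
width: 0.465
cap y rel tcp [array([-24.6,  51.1]), array([19.8, 55.2])]
t 16.22 tcp [ 500.9 -221.9  176.6] w 0.465 F [ 0.5  1.6 -0.6] q [-0.46  0.18  0.94  2.13 -0.42  0.72  0.8 ]
x [-0.062  0.998  0.   ] y [0.967 0.06  0.246] z [ 0.245  0.015 -0.969]
d [ -5.3 -10.3  46.3] |d| 48.0 rot [ 0.4 -0.1  0.2] 0.5
```

```bash
python3 -m handwheel '[{"gripper":-1,"dx":-5.3,"dy":-10,"dz":15,"rx":0.4,"ry":0,"rz":1.2},{"gripper":-1,"dx":-5.3,"dy":-10,"dz":30,"rx":0.4,"ry":0,"rz":1.2},{"gripper":-1,"dx":-5.3,"dy":-10,"dz":46,"rx":0.4,"ry":0,"rz":1.2},{"gripper":-1,"dx":-5.3,"dy":-10,"dz":46,"rx":0.4,"ry":0,"rz":1.2},{"gripper":-1,"dx":-5.3,"dy":-10,"dz":46,"rx":0.4,"ry":0,"rz":1.2}]' 40
python3 - <<'E'
from h import *
st();pose(lane(h=0,off=0,yc=41,ax=13),2.3,-13.8)
w=r.calibration("wrist");s=r.camera("wrist")[:,:,::-1];cv2.imwrite("pics/w17.png",s);pickle.dump(w,open("w17.pkl","wb"))
cv2.imwrite("pics/w17c.png",cv2.resize(s[115:365,170:470],(720,600),interpolation=cv2.INTER_CUBIC))
cv2.imwrite("pics/s17.png",cv2.resize(r.camera("scene")[:,:,::-1][200:320,340:480],(700,600),interpolation=cv2.INTER_CUBIC))
E
```

```text
t: 16.63
tcp_pos: [502.1, -227.3, 129.2]
tcp_rot: [0.688, 0.716, 0.088, 0.081]
contact_force: [-0.4, -1.2, -0.8]
width: 0.467
t 16.63 tcp [ 502.1 -227.3  129.2] w 0.467 F [-0.4 -1.2 -0.8] q [-0.35  0.29  0.85  2.16 -0.57  0.65  0.93]
x [-0.041  0.999  0.005] y [0.971 0.038 0.237] z [ 0.237  0.015 -0.971]
d [ -0.  -12.5  53.6] |d| 55.0 rot [-0.1 -0.3 -0. ] 0.3
```

View pics/w17c.png

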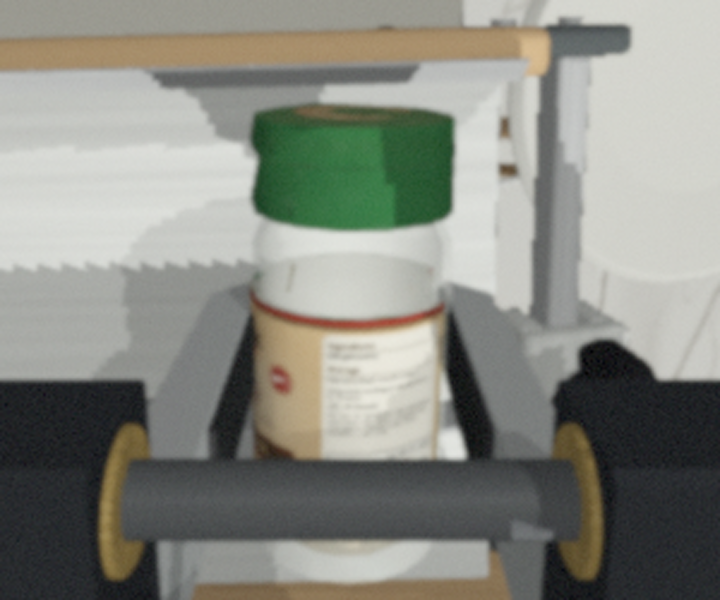

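View pics/s17.png

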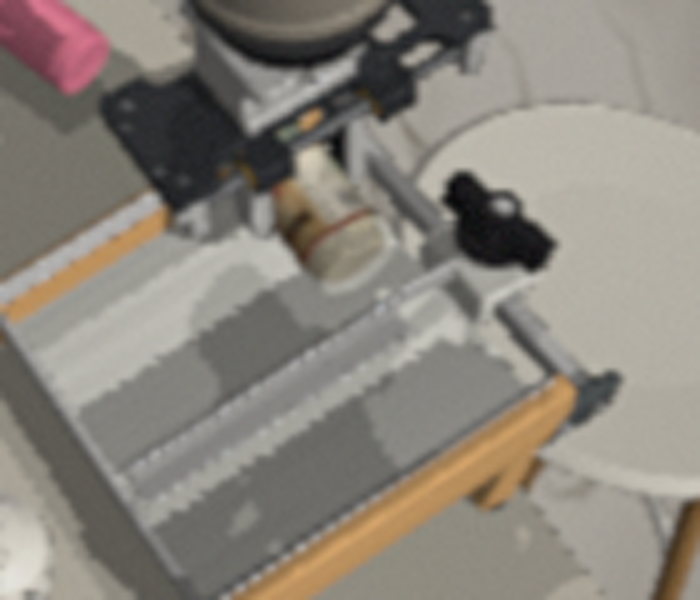

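```bash
python3 - <<'E'
from h import *
w=pickle.load(open("w17.pkl","rb"))
for x in(0,30,60):
    for y,h in((98,29),(98,0),(-14,0),(-14,29)): print(x,y,h,(np.array((proj(w,w_of([x,y,54.5+.245*x+h]))-[170,115])*2.4)).round(0))
# jar ends in rack frame: cap axis point
st=r.read_state();tcp=st["tcp_pos"];Rt=R.from_quat(st["tcp_rot"])
def tp(px,py,zt):
    e,d=ray(w,170+px/2.4,115+py/2.4);e=Rt.inv().apply(e-tcp);d=Rt.inv().apply(d);return e+d*(zt-e[2])/d[2]
for p,zt in(((253,118),-13),((455,122),-13),((355,104),8),((355,127),-35),((355,583),-35),((355,583),-30)):
    q=tp(*p,zt);print(p,q.round(1),rackpt(tcp+Rt.apply(q)).round(1))
E
```

```text
0 98 29 [179.  84.]
0 98 0 [176.  78.]
0 -14 0 [200. 397.]
0 -14 29 [205. 439.]
30 98 29 [288.  82.]
30 98 0 [273.  76.]
30 -14 0 [287. 395.]
30 -14 29 [301. 437.]
60 98 29 [397.  80.]
60 98 0 [370.  74.]
60 -14 0 [373. 394.]
60 -14 29 [398. 436.]
(253, 118) [ 52.6 -22.2 -13. ] [ 14.6  93.8 137.9]
(455, 122) [ 51.7  22.4 -13. ] [ 57.8  92.1 148.5]
(355, 104) [53.6  0.4  8. ] [ 41.5  94.3 122.9]
(355, 127) [ 53.5   0.2 -35. ] [ 31.   94.3 164.6]
(355, 583) [-49.5   0.3 -35. ] [ 29.4  -8.7 164.1]
(355, 583) [-53.7   0.3 -30. ] [ 30.6 -13.  159.2]
```

```bash
python3 -m handwheel '[{"gripper":-1,"dx":-0.6,"dy":-3,"dz":13,"rx":0,"ry":0,"rz":-0.5},{"gripper":-1,"dx":-0.6,"dy":-6,"dz":26,"rx":0,"ry":0,"rz":-0.5},{"gripper":-1,"dx":-0.6,"dy":-8,"dz":35,"rx":0,"ry":0,"rz":-0.5},{"gripper":-1,"dx":-0.6,"dy":-9,"dz":38,"rx":0,"ry":0,"rz":-0.5},{"gripper":-1,"dx":-0.6,"dy":-9,"dz":38,"rx":0,"ry":0,"rz":-0.5}]' 40
python3 - <<'E'
from h import *
st();pose(lane(h=0,off=0,yc=40.5,ax=13),2.8,-13.8)
w=r.calibration("wrist");s=r.camera("wrist")[:,:,::-1];cv2.imwrite("pics/w18.png",s);pickle.dump(w,open("w18.pkl","wb"))
cv2.imwrite("pics/w18c.png",cv2.resize(s[115:365,170:470],(720,600),interpolation=cv2.INTER_CUBIC))
E
```

```text
t: 17.15
tcp_pos: [503.3, -227.5, 91.5]
tcp_rot: [0.684, 0.719, 0.088, 0.082]
contact_force: [0.3, 0.2, -0.8]
width: 0.468
t 17.15 tcp [ 503.3 -227.5   91.5] w 0.468 F [ 0.3  0.2 -0.8] q [-0.26  0.35  0.77  2.19 -0.68  0.59  1.05]
x [-0.05   0.999  0.003] y [0.97  0.048 0.24 ] z [ 0.239  0.015 -0.971]
d [-0.1 -4.7 16.7] |d| 17.0 rot [ 0.1 -0.2  0. ] 0.2
```

View pics/w18c.png

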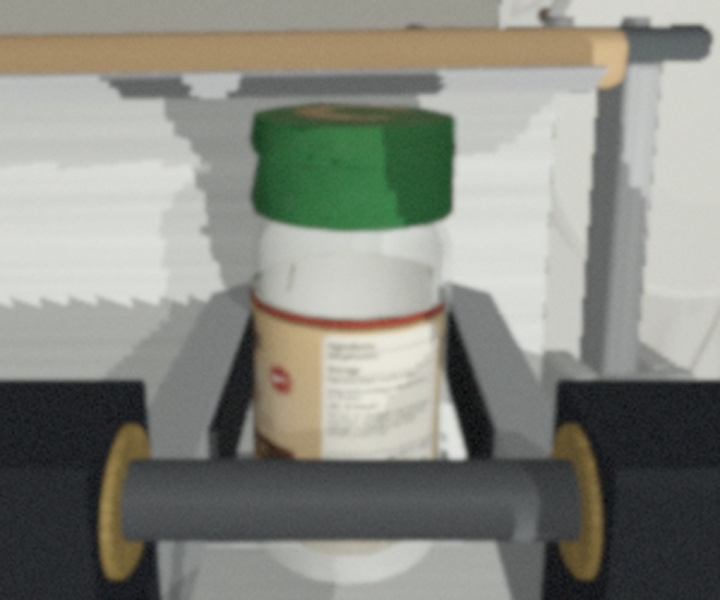

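```bash
python3 -m handwheel '[{"gripper":-1,"dx":0,"dy":-1.2,"dz":5,"rx":0,"ry":0,"rz":0},{"gripper":-1,"dx":0,"dy":-2.4,"dz":9,"rx":0,"ry":0,"rz":0},{"gripper":-1,"dx":0,"dy":-3.3,"dz":12,"rx":0,"ry":0,"rz":0},{"gripper":-1,"dx":0,"dy":-4,"dz":14,"rx":0,"ry":0,"rz":0},{"gripper":-1,"dx":0,"dy":-4,"dz":14,"rx":0,"ry":0,"rz":0}]' 40
python3 - <<'E'
from h import *
st();pose(lane(h=0,off=0,yc=40.5,ax=13),2.8,-13.8)
w=r.calibration("wrist");s=r.camera("wrist")[:,:,::-1];pickle.dump(w,open("w19.pkl","wb"))
cv2.imwrite("pics/w19c.png",cv2.resize(s[115:365,170:470],(720,600),interpolation=cv2.INTER_CUBIC))
E
```

```text
t: 17.62
tcp_pos: [502.7, -227.7, 77.0]
tcp_rot: [0.684, 0.719, 0.088, 0.082]
contact_force: [0.4, -0.8, -1.9]
width: 0.465
t 17.62 tcp [ 502.7 -227.7   77. ] w 0.465 F [ 0.4 -0.8 -1.9] q [-0.23  0.37  0.73  2.2  -0.72  0.56  1.09]
x [-0.05   0.999  0.003] y [0.97  0.047 0.24 ] z [ 0.239  0.015 -0.971]
d [ 0.1 -0.7  2.7] |d| 3.0 rot [ 0.1 -0.2  0. ] 0.2
```

View pics/w19c.png

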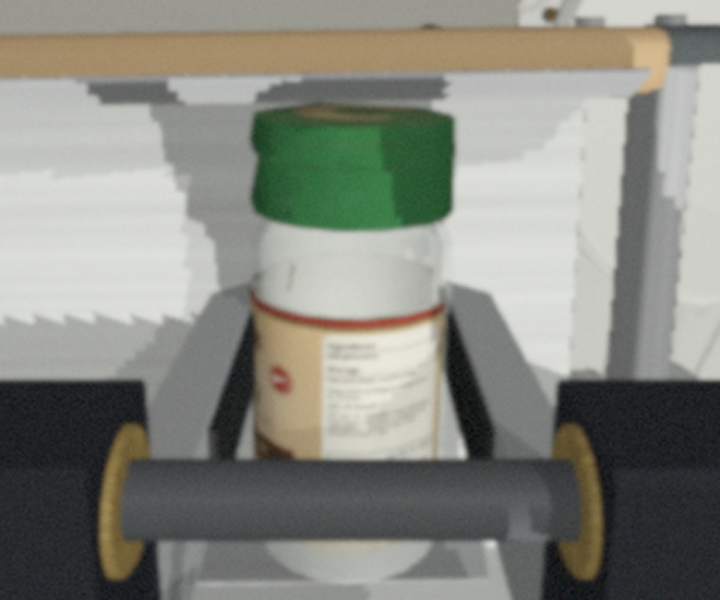

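```bash
python3 -m handwheel '[{"gripper":-1,"dx":0,"dy":-0.4,"dz":1.5,"rx":0,"ry":0,"rz":0},{"gripper":-1,"dx":0,"dy":-0.7,"dz":3,"rx":0,"ry":0,"rz":0},{"gripper":-1,"dx":0,"dy":-0.7,"dz":3,"rx":0,"ry":0,"rz":0}]' 40
python3 - <<'E'
from h import *
st()
E
```

```text
t: 17.92
tcp_pos: [502.7, -227.8, 73.9]
tcp_rot: [0.684, 0.719, 0.088, 0.082]
contact_force: [-0.2, 0.1, -1.8]
width: 0.466
t 17.92 tcp [ 502.7 -227.8   73.9] w 0.466 F [-0.2  0.1 -1.8] q [-0.22  0.38  0.72  2.2  -0.73  0.56  1.1 ]
x [-0.049  0.999  0.003] y [0.97  0.047 0.24 ] z [ 0.239  0.015 -0.971]
```

```bash
python3 -m handwheel '[{"gripper":-1,"dx":0,"dy":-0.3,"dz":1.5,"rx":0,"ry":0,"rz":0},{"gripper":-1,"dx":0,"dy":-0.6,"dz":2.5,"rx":0,"ry":0,"rz":0},{"gripper":-1,"dx":0,"dy":-0.6,"dz":2.5,"rx":0,"ry":0,"rz":0}]' 40
python3 - <<'E'
from h import *
st()
E
```

```text
t: 18.17
tcp_pos: [503.2, -228.2, 72.7]
tcp_rot: [0.685, 0.718, 0.09, 0.083]
contact_force: [-13.9, 4.5, 34.5]
width: 0.463
t 18.17 tcp [ 503.2 -228.2   72.7] w 0.463 F [-13.9   4.5  34.5] q [-0.22  0.38  0.72  2.2  -0.74  0.55  1.11]
x [-0.048  0.999  0.004] y [0.969 0.046 0.242] z [ 0.241  0.016 -0.97 ]
```

```bash
python3 -m handwheel '[{"gripper":-1,"dx":0,"dy":0.2,"dz":-1,"rx":0,"ry":0,"rz":0},{"gripper":0.2,"dx":0,"dy":0.2,"dz":-1,"rx":0,"ry":0,"rz":0},{"gripper":0.2,"dx":0,"dy":0.2,"dz":-1,"rx":0,"ry":0,"rz":0},{"gripper":0.2,"dx":0,"dy":0.2,"dz":-1,"rx":0,"ry":0,"rz":0}]' 20
python3 - <<'E'
from h import *
st()
s=r.camera("wrist")[:,:,::-1]
cv2.imwrite("pics/w20c.png",cv2.resize(s[115:365,170:470],(720,600),interpolation=cv2.INTER_CUBIC))
E
```

```text
t: 18.5
tcp_pos: [503.2, -228.1, 73.6]
tcp_rot: [0.685, 0.719, 0.089, 0.083]
contact_force: [-0.3, -0.0, 0.0]
width: 0.598
t 18.5 tcp [ 503.2 -228.1   73.6] w 0.598 F [-0.3 -0.   0. ] q [-0.22  0.38  0.72  2.2  -0.74  0.55  1.1 ]
x [-0.049  0.999  0.004] y [0.969 0.046 0.242] z [ 0.241  0.016 -0.97 ]
```

View pics/w20c.png

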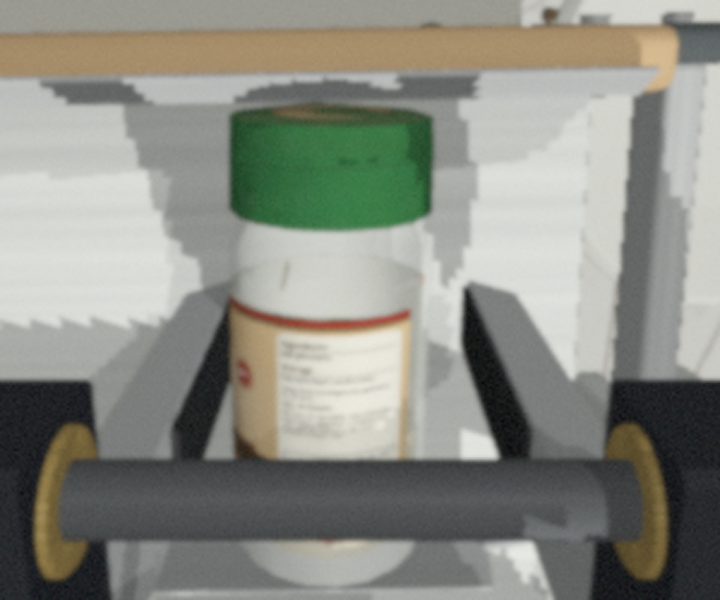

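```bash
python3 -m handwheel '[{"gripper":0.2,"dx":0,"dy":0,"dz":-10,"rx":0,"ry":0,"rz":0},{"gripper":0.2,"dx":0,"dy":0,"dz":-25,"rx":0,"ry":0,"rz":0},{"gripper":0.2,"dx":0,"dy":0,"dz":-45,"rx":0,"ry":0,"rz":0},{"gripper":0.2,"dx":0,"dy":0,"dz":-80,"rx":0,"ry":0,"rz":0},{"gripper":0.2,"dx":0,"dy":0,"dz":-115,"rx":0,"ry":0,"rz":0},{"gripper":0.2,"dx":0,"dy":0,"dz":-120,"rx":0,"ry":0,"rz":0}]' 20
python3 - <<'E'
from h import *
st();pose([403,259,200],92,0)
s=r.camera("wrist")[:,:,::-1];cv2.imwrite("pics/w21.png",s)
cv2.imwrite("pics/s21.png",cv2.resize(r.camera("scene")[:,:,::-1][200:320,320:480],(800,600),interpolation=cv2.INTER_CUBIC))
E
```

```text
t: 19.05
tcp_pos: [474.7, -231.5, 193.9]
tcp_rot: [0.685, 0.718, 0.091, 0.084]
contact_force: [0.3, -0.8, 0.9]
width: 0.598
t 19.05 tcp [ 474.7 -231.5  193.9] w 0.598 F [ 0.3 -0.8  0.9] q [-0.52  0.1   1.    2.15 -0.31  0.75  0.73]
x [-0.047  0.999  0.003] y [0.968 0.045 0.246] z [ 0.245  0.015 -0.969]
d [493.4 -46.  -16.2] |d| 496.0 rot [ 11.4  10.9 -88.8] 90.2
```

View pics/w21.png

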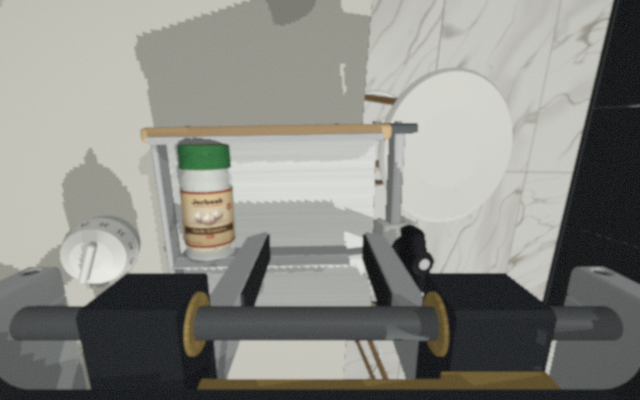

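View pics/s21.png

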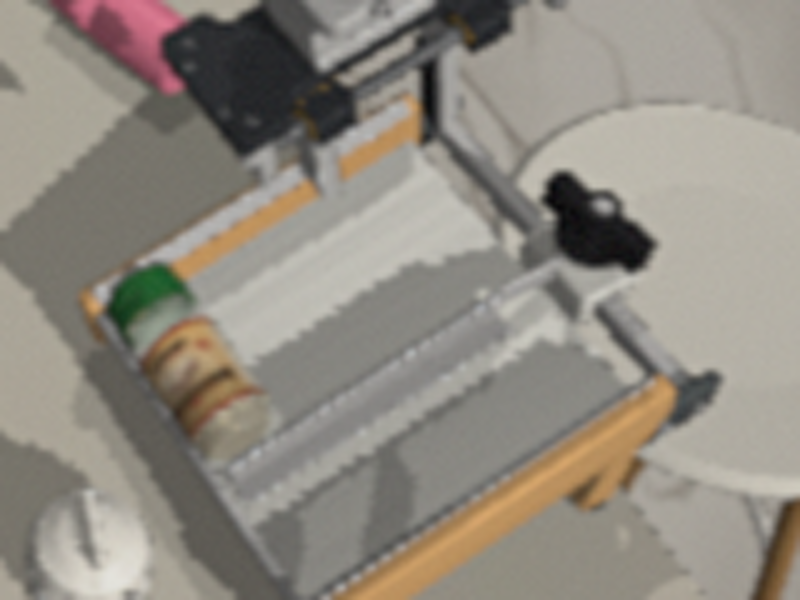

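```bash
python3 -m handwheel '[{"gripper":0.5,"dx":25,"dy":15,"dz":-10,"rx":0.9,"ry":0.85,"rz":-6.9},{"gripper":0.5,"dx":60,"dy":20,"dz":-15,"rx":1.8,"ry":1.7,"rz":-13.8},{"gripper":0.5,"dx":98,"dy":20,"dz":-18,"rx":2.7,"ry":2.5,"rz":-20.7},{"gripper":0.5,"dx":137,"dy":18,"dz":-20,"rx":3.5,"ry":3.4,"rz":-27.6},{"gripper":0.5,"dx":177,"dy":14,"dz":-20,"rx":4.4,"ry":4.2,"rz":-34.5},{"gripper":0.5,"dx":217,"dy":10,"dz":-20,"rx":5.3,"ry":5.1,"rz":-41.4},{"gripper":0.5,"dx":257,"dy":5,"dz":-20,"rx":6.2,"ry":5.9,"rz":-48.3},{"gripper":0.5,"dx":297,"dy":0,"dz":-20,"rx":7.1,"ry":6.8,"rz":-55.2}]' 20
python3 - <<'E'
from h import *
st();pose([403,259,200],90.7,0)
E
```

```text
t: 19.82
tcp_pos: [454.1, 69.0, 211.0]
tcp_rot: [0.268, 0.962, 0.038, 0.033]
contact_force: [1.4, -0.4, 0.9]
width: 0.748
t 19.82 tcp [454.1  69.  211. ] w 0.748 F [ 1.4 -0.4  0.9] q [-0.92 -0.03  0.65  2.16 -0.02  0.91  0.77]
x [-0.854  0.518 -0.043] y [0.513 0.854 0.09 ] z [ 0.083  0.055 -0.995]
d [142.5 135.   17.1] |d| 197.0 rot [  4.3   3.8 -31.8] 32.3
```

```bash
python3 -m handwheel '[{"gripper":0.5,"dx":25,"dy":27,"dz":0,"rx":0.9,"ry":0.8,"rz":-6.6},{"gripper":0.5,"dx":52,"dy":54,"dz":2,"rx":1.8,"ry":1.6,"rz":-13.2},{"gripper":0.5,"dx":80,"dy":80,"dz":5,"rx":2.7,"ry":2.4,"rz":-19.8},{"gripper":0.5,"dx":108,"dy":106,"dz":10,"rx":3.6,"ry":3.2,"rz":-26.4},{"gripper":0.5,"dx":136,"dy":130,"dz":15,"rx":4.3,"ry":3.8,"rz":-31.8},{"gripper":0.5,"dx":142.5,"dy":135,"dz":17,"rx":4.3,"ry":3.8,"rz":-31.8},{"gripper":0.5,"dx":142.5,"dy":135,"dz":17,"rx":4.3,"ry":3.8,"rz":-31.8},{"gripper":0.5,"dx":142.5,"dy":135,"dz":17,"rx":4.3,"ry":3.8,"rz":-31.8}]' 20
python3 - <<'E'
from h import *
st()
s=r.camera("wrist")[:,:,::-1];cv2.imwrite("pics/w22.png",s);pickle.dump(r.calibration("wrist"),open("w22.pkl","wb"))
cv2.imwrite("pics/w22c.png",cv2.resize(s[105:265,225:425],(750,600),interpolation=cv2.INTER_CUBIC))
E
```

```text
t: 20.48
tcp_pos: [402.5, 258.6, 198.5]
tcp_rot: [-0.006, 1.0, -0.001, -0.001]
contact_force: [-0.4, -0.6, -0.1]
width: 0.749
t 20.48 tcp [402.5 258.6 198.5] w 0.749 F [-0.4 -0.6 -0.1] q [-1.12  0.11  0.45  2.06 -0.06  0.99  0.94]
x [-1.    -0.012  0.001] y [-0.012  1.    -0.001] z [-0.001 -0.001 -1.   ]
```

View pics/w22c.png

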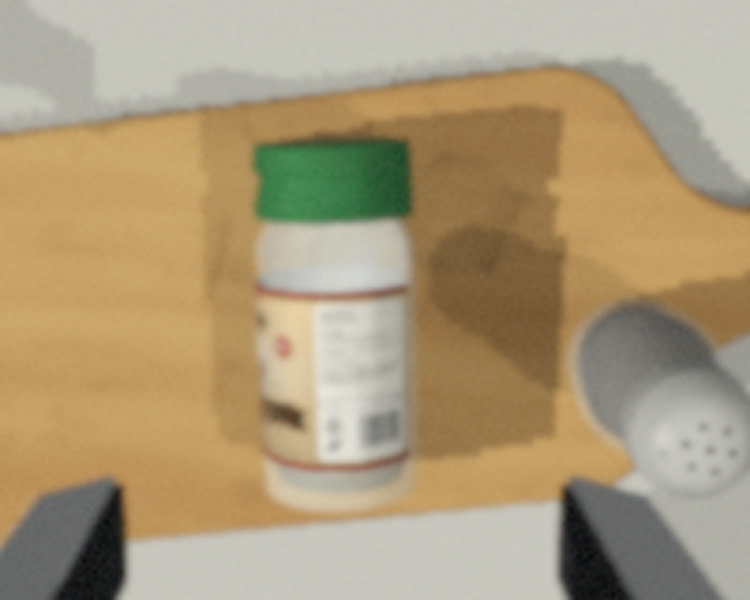

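```bash
python3 - <<'E'
from h import *
w=pickle.load(open("w22.pkl","rb"))
f=lambda x,y,z:onz(w,225+x/3.75,105+y/3.75,z).round(1)
print("capL,R",f(255,148,37),f(410,142,37),"up",f(333,150,57),"base",f(340,508,57),f(340,508,52),"sides",f(260,330,37),f(412,330,37))
a=f(255,148,37);b=f(410,142,37);print(np.degrees(np.arctan2(b[0]-a[0],b[1]-a[1])))
E
```

```text
capL,R [351.3 233.5  37. ] [349.2 277.9  37. ] up [350.5 256.   57. ] base [453.2 258.9  57. ] [455.1 259.   52. ] sides [404.7 234.6  37. ] [404.2 279.9  37. ]
-2.707917485866229
```

```bash
python3 - <<'E'
from h import *
pose([402.5,257.2,24],91.6,0)
E
python3 -m handwheel '[{"gripper":0.5,"dx":0,"dy":-1.3,"dz":40,"rx":0,"ry":0,"rz":-1},{"gripper":0.5,"dx":0,"dy":-1.3,"dz":80,"rx":0,"ry":0,"rz":-1},{"gripper":0.5,"dx":0,"dy":-1.3,"dz":120,"rx":0,"ry":0,"rz":-1},{"gripper":0.5,"dx":0,"dy":-1.3,"dz":150,"rx":0,"ry":0,"rz":-1},{"gripper":0.5,"dx":0,"dy":-1.3,"dz":168,"rx":0,"ry":0,"rz":-1},{"gripper":0.5,"dx":0,"dy":-1.3,"dz":174,"rx":0,"ry":0,"rz":-1},{"gripper":0.5,"dx":0,"dy":-1.3,"dz":174.5,"rx":0,"ry":0,"rz":-1},{"gripper":0.5,"dx":0,"dy":-1.3,"dz":174.5,"rx":0,"ry":0,"rz":-1}]' 40
python3 - <<'E'
from h import *
st();pose([402.5,257.2,24],91.6,0)
s=r.camera("wrist")[:,:,::-1];cv2.imwrite("pics/w23.png",s);pickle.dump(r.calibration("wrist"),open("w23.pkl","wb"))
cv2.imwrite("pics/w23c.png",cv2.resize(s[125:345,230:410],(490,600),interpolation=cv2.INTER_CUBIC))
E
```

```text
d [  0.3  -0.5 175. ] |d| 175.0 rot [-0. -0. -1.] 1.0
t: 21.2
tcp_pos: [403.5, 255.8, 25.2]
tcp_rot: [-0.013, 1.0, -0.0, -0.0]
contact_force: [-0.4, 0.4, 0.5]
width: 0.752
t 21.2 tcp [403.5 255.8  25.2] w 0.752 F [-0.4  0.4  0.5] q [-1.02  0.39  0.38  2.2  -0.26  0.59  1.15]
x [-1.    -0.026  0.   ] y [-0.026  1.    -0.001] z [-0.    -0.001 -1.   ]
d [1.  1.4 1.2] |d| 2.0 rot [-0.  -0.  -0.1] 0.1
```

View pics/w23c.png

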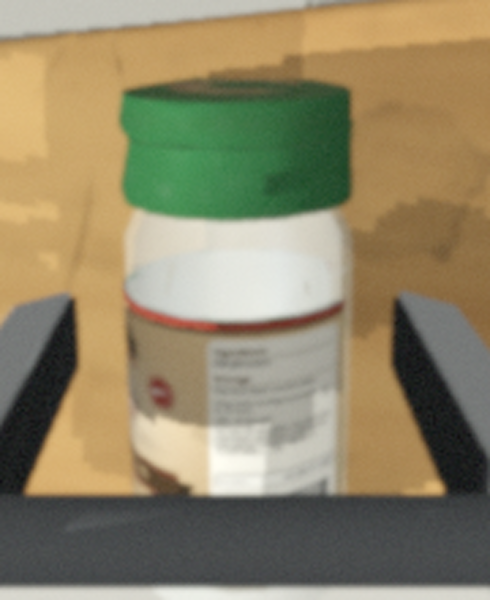

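```bash
python3 -m handwheel '[{"gripper":0.4,"dx":1.2,"dy":0.5,"dz":1,"rx":0,"ry":0,"rz":-1},{"gripper":0.3,"dx":1.2,"dy":0.5,"dz":1,"rx":0,"ry":0,"rz":-1},{"gripper":-1,"dx":1.2,"dy":0.5,"dz":1,"rx":0,"ry":0,"rz":-1},{"gripper":-1,"dx":1.2,"dy":0.5,"dz":1,"rx":0,"ry":0,"rz":-1},{"gripper":-1,"dx":1.2,"dy":0.5,"dz":1,"rx":0,"ry":0,"rz":-1},{"gripper":-1,"dx":1.2,"dy":0.5,"dz":1,"rx":0,"ry":0,"rz":-1},{"gripper":-1,"dx":1.2,"dy":0.5,"dz":1,"rx":0,"ry":0,"rz":-1}]' 40
python3 -m handwheel '[{"gripper":-1,"dx":0,"dy":0,"dz":-15,"rx":0,"ry":0,"rz":0},{"gripper":-1,"dx":0,"dy":0,"dz":-55,"rx":0,"ry":0,"rz":0},{"gripper":-1,"dx":0,"dy":0,"dz":-95,"rx":0,"ry":0,"rz":0},{"gripper":-1,"dx":0,"dy":0,"dz":-135,"rx":0,"ry":0,"rz":0},{"gripper":-1,"dx":0,"dy":0,"dz":-175,"rx":0,"ry":0,"rz":0},{"gripper":-1,"dx":0,"dy":0,"dz":-195,"rx":0,"ry":0,"rz":0}]' 40
python3 - <<'E'
from h import *
st();pose(lane(h=55,off=0,yc=40.5,ax=13),2.8,-13.8)
s=r.camera("wrist")[:,:,::-1];cv2.imwrite("pics/w24.png",s);pickle.dump(r.calibration("wrist"),open("w24.pkl","wb"))
cv2.imwrite("pics/w24c.png",cv2.resize(s[125:345,230:410],(490,600),interpolation=cv2.INTER_CUBIC))
E
```

```text
t: 21.83
tcp_pos: [402.6, 257.0, 24.9]
tcp_rot: [-0.022, 1.0, 0.0, 0.0]
contact_force: [-0.4, -0.4, 7.3]
width: 0.467
t: 22.33
tcp_pos: [403.5, 257.3, 224.2]
tcp_rot: [-0.022, 1.0, 0.002, 0.002]
contact_force: [1.0, 1.1, -0.3]
width: 0.466
t 22.33 tcp [403.5 257.3 224.2] w 0.466 F [ 1.   1.1 -0.3] q [-1.15  0.07  0.48  2.04 -0.04  1.04  0.96]
x [-0.999 -0.044 -0.003] y [-0.044  0.999  0.004] z [ 0.003  0.004 -1.   ]
d [ -77.6 -489.1   93.5] |d| 504.0 rot [-10.5 -10.8  89.2] 90.5
```

View pics/w24.png

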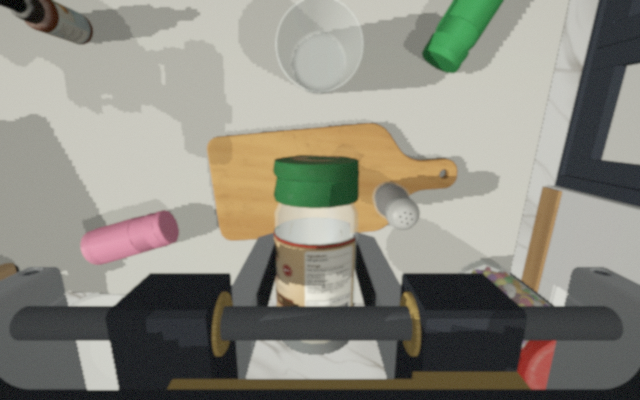

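```bash
python3 -m handwheel '[{"gripper":-1,"dx":-30,"dy":-25,"dz":0,"rx":-0.8,"ry":-0.8,"rz":6.9},{"gripper":-1,"dx":-50,"dy":-60,"dz":0,"rx":-1.6,"ry":-1.6,"rz":13.7},{"gripper":-1,"dx":-65,"dy":-98,"dz":0,"rx":-2.4,"ry":-2.5,"rz":20.6},{"gripper":-1,"dx":-75,"dy":-137,"dz":0,"rx":-3.2,"ry":-3.3,"rz":27.4},{"gripper":-1,"dx":-80,"dy":-177,"dz":0,"rx":-4,"ry":-4.1,"rz":34.3},{"gripper":-1,"dx":-84,"dy":-217,"dz":0,"rx":-4.8,"ry":-5,"rz":41.2},{"gripper":-1,"dx":-86,"dy":-257,"dz":0,"rx":-5.6,"ry":-5.8,"rz":48},{"gripper":-1,"dx":-88,"dy":-297,"dz":0,"rx":-6.4,"ry":-6.6,"rz":54.9}]' 40
python3 - <<'E'
from h import *
st();pose(lane(h=70,off=0,yc=40.5,ax=13),2.8,-13.8)
E
```

```text
t: 23.05
tcp_pos: [504.8, -36.8, 224.4]
tcp_rot: [0.444, 0.892, 0.059, 0.055]
contact_force: [1.2, -0.1, -0.9]
width: 0.465
t 23.05 tcp [504.8 -36.8 224.4] w 0.465 F [ 1.2 -0.1 -0.9] q [-0.81  0.02  0.82  2.1  -0.09  0.88  0.71]
x [-0.6    0.799 -0.046] y [0.786 0.599 0.155] z [ 0.151  0.057 -0.987]
d [-147.4 -128.4   68.1] |d| 207.0 rot [-4.  -4.2 34. ] 34.4
```

```bash
python3 -m handwheel '[{"gripper":-1,"dx":-26,"dy":-22,"dz":0,"rx":-0.8,"ry":-0.8,"rz":6.8},{"gripper":-1,"dx":-53,"dy":-46,"dz":5,"rx":-1.6,"ry":-1.7,"rz":13.6},{"gripper":-1,"dx":-82,"dy":-71,"dz":15,"rx":-2.4,"ry":-2.5,"rz":20.4},{"gripper":-1,"dx":-110,"dy":-96,"dz":30,"rx":-3.2,"ry":-3.4,"rz":27.2},{"gripper":-1,"dx":-136,"dy":-118,"dz":48,"rx":-4,"ry":-4.2,"rz":34},{"gripper":-1,"dx":-147.4,"dy":-128.4,"dz":66,"rx":-4,"ry":-4.2,"rz":34},{"gripper":-1,"dx":-147.4,"dy":-128.4,"dz":68,"rx":-4,"ry":-4.2,"rz":34},{"gripper":-1,"dx":-147.4,"dy":-128.4,"dz":68,"rx":-4,"ry":-4.2,"rz":34}]' 40
python3 - <<'E'
from h import *
st();pose(lane(h=55,off=0,yc=40.5,ax=13),2.8,-13.8)
w=r.calibration("wrist");s=r.camera("wrist")[:,:,::-1];cv2.imwrite("pics/w25.png",s);pickle.dump(w,open("w25.pkl","wb"))
cv2.imwrite("pics/w25c.png",cv2.resize(s[115:365,170:470],(720,600),interpolation=cv2.INTER_CUBIC))
E
```

```text
t: 23.72
tcp_pos: [501.2, -228.6, 142.8]
tcp_rot: [0.686, 0.718, 0.086, 0.082]
contact_force: [-0.3, -0.0, -0.4]
width: 0.466
t 23.72 tcp [ 501.2 -228.6  142.8] w 0.466 F [-0.3 -0.  -0.4] q [-0.41  0.27  0.92  2.15 -0.54  0.68  0.92]
x [-0.046  0.999 -0.   ] y [0.971 0.044 0.236] z [ 0.235  0.011 -0.972]
d [ 1.  -1.7 13.6] |d| 14.0 rot [-0.2  0.  -0.2] 0.3
```

View pics/w25c.png

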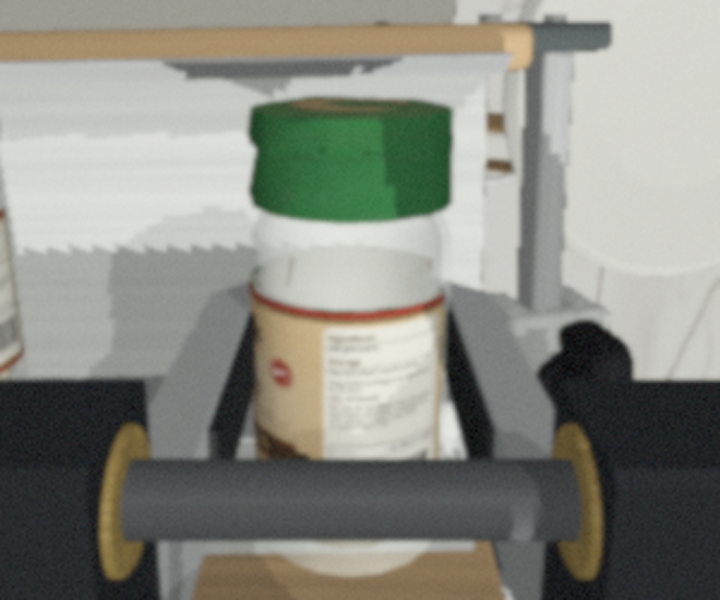

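```bash
python3 - <<'E'
from h import *
w=pickle.load(open("w25.pkl","rb"))
st_=r.read_state();tcp=st_["tcp_pos"];Rt=R.from_quat(st_["tcp_rot"])
def tp(px,py,zt):
    e,d=ray(w,170+px/2.4,115+py/2.4);e=Rt.inv().apply(e-tcp);d=Rt.inv().apply(d);return (e+d*(zt-e[2])/d[2]).round(1)
print(tp(251,112,-12),tp(452,112,-12),tp(352,97,9),tp(352,117,-34),tp(352,577,-34),tp(352,577,-29))
pose(lane(h=18,off=1.8,yc=40.5,ax=12.5),2.8,-13.8)
E
```

```text
[ 53.  -22.7 -12. ] [ 53.   21.8 -12. ] [54.4 -0.3  9. ] [ 54.5  -0.4 -34. ] [-49.7  -0.5 -34. ] [-53.9  -0.5 -29. ]
d [ -1.7 -11.5  49.8] |d| 51.0 rot [-0.1  0.  -0.1] 0.1
```

```bash
python3 -m handwheel '[{"gripper":-1,"dx":-0.8,"dy":-4,"dz":17,"rx":0,"ry":0,"rz":0},{"gripper":-1,"dx":-0.8,"dy":-8,"dz":33,"rx":0,"ry":0,"rz":0},{"gripper":-1,"dx":-0.8,"dy":-10.5,"dz":45,"rx":0,"ry":0,"rz":0},{"gripper":-1,"dx":-0.8,"dy":-11.5,"dz":50,"rx":0,"ry":0,"rz":0},{"gripper":-1,"dx":-0.8,"dy":-11.5,"dz":50,"rx":0,"ry":0,"rz":0}]' 40
python3 - <<'E'
from h import *
st();pose(lane(h=0,off=0.8,yc=40.5,ax=12.5),2.8,-13.8)
s=r.camera("wrist")[:,:,::-1]
cv2.imwrite("pics/w26c.png",cv2.resize(s[115:365,170:470],(720,600),interpolation=cv2.INTER_CUBIC))
E
```

```text
t: 24.18
tcp_pos: [503.0, -227.3, 92.5]
tcp_rot: [0.685, 0.719, 0.087, 0.082]
contact_force: [-0.4, -0.4, -1.9]
width: 0.469
t 24.18 tcp [ 503.  -227.3   92.5] w 0.469 F [-0.4 -0.4 -1.9] q [-0.29  0.36  0.8   2.19 -0.69  0.6   1.06]
x [-0.049  0.999  0.001] y [0.97  0.048 0.237] z [ 0.237  0.012 -0.972]
d [-1.1 -4.6 17.2] |d| 18.0 rot [-0.1 -0.   0. ] 0.1
```

View pics/w26c.png

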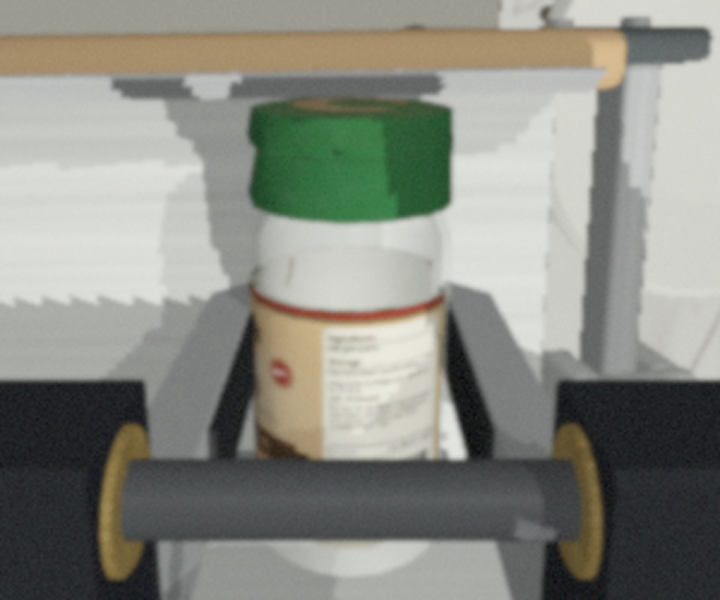

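```bash
python3 -m handwheel '[{"gripper":-1,"dx":-1.8,"dy":0,"dz":0,"rx":0,"ry":0,"rz":0},{"gripper":-1,"dx":-1.8,"dy":-1.2,"dz":5,"rx":0,"ry":0,"rz":0},{"gripper":-1,"dx":-1.8,"dy":-2.4,"dz":9,"rx":0,"ry":0,"rz":0},{"gripper":-1,"dx":-1.8,"dy":-3.3,"dz":12,"rx":0,"ry":0,"rz":0},{"gripper":-1,"dx":-1.8,"dy":-4,"dz":14.5,"rx":0,"ry":0,"rz":0},{"gripper":-1,"dx":-1.8,"dy":-4,"dz":14.5,"rx":0,"ry":0,"rz":0}]' 40
python3 - <<'E'
from h import *
st()
s=r.camera("wrist")[:,:,::-1]
cv2.imwrite("pics/w27c.png",cv2.resize(s[115:365,170:470],(720,600),interpolation=cv2.INTER_CUBIC))
E
```

```text
t: 24.73
tcp_pos: [502.5, -229.4, 77.5]
tcp_rot: [0.685, 0.719, 0.087, 0.082]
contact_force: [-0.8, 0.2, -1.0]
width: 0.468
t 24.73 tcp [ 502.5 -229.4   77.5] w 0.468 F [-0.8  0.2 -1. ] q [-0.25  0.38  0.76  2.2  -0.74  0.57  1.11]
x [-0.049  0.999  0.001] y [0.97  0.047 0.237] z [ 0.237  0.012 -0.972]
```

View pics/w27c.png

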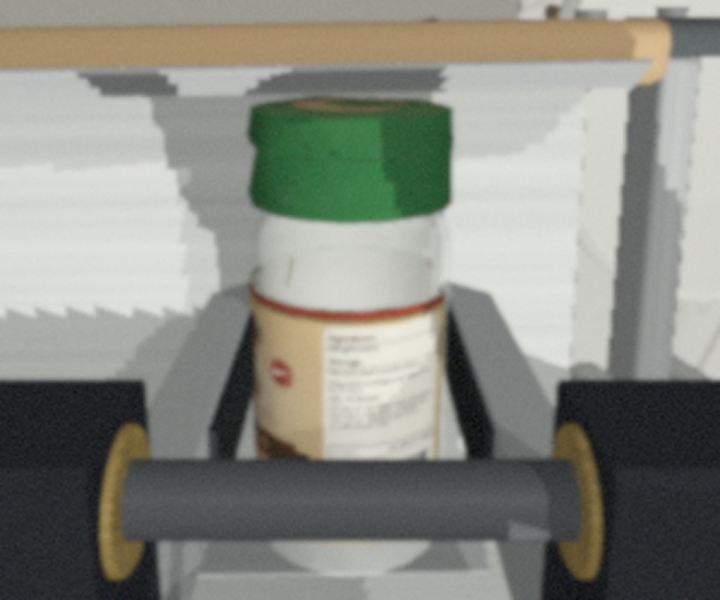

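```bash
python3 -m handwheel '[{"gripper":-1,"dx":0,"dy":-0.4,"dz":1.5,"rx":0,"ry":0,"rz":0},{"gripper":-1,"dx":0,"dy":-0.7,"dz":2.7,"rx":0,"ry":0,"rz":0},{"gripper":-1,"dx":0,"dy":-0.7,"dz":2.7,"rx":0,"ry":0,"rz":0}]' 40
python3 - <<'E'
from h import *
st()
E
```

```text
t: 25.03
tcp_pos: [502.4, -229.6, 74.8]
tcp_rot: [0.685, 0.719, 0.087, 0.082]
contact_force: [0.0, -0.6, -0.8]
width: 0.469
t 25.03 tcp [ 502.4 -229.6   74.8] w 0.469 F [ 0.  -0.6 -0.8] q [-0.25  0.39  0.76  2.2  -0.75  0.57  1.11]
x [-0.048  0.999  0.001] y [0.97  0.047 0.237] z [ 0.237  0.012 -0.972]
```

```bash
python3 -m handwheel '[{"gripper":-1,"dx":0,"dy":-0.3,"dz":1,"rx":0,"ry":0,"rz":0},{"gripper":-1,"dx":0,"dy":-0.3,"dz":1,"rx":0,"ry":0,"rz":0},{"gripper":0.2,"dx":0,"dy":-0.3,"dz":1,"rx":0,"ry":0,"rz":0},{"gripper":0.2,"dx":0,"dy":-0.3,"dz":1,"rx":0,"ry":0,"rz":0},{"gripper":0.2,"dx":0,"dy":-0.3,"dz":1,"rx":0,"ry":0,"rz":0}]' 20
python3 -m handwheel '[{"gripper":0.2,"dx":0,"dy":0,"dz":-8,"rx":0,"ry":0,"rz":0},{"gripper":0.2,"dx":0,"dy":0,"dz":-22,"rx":0,"ry":0,"rz":0},{"gripper":0.2,"dx":0,"dy":0,"dz":-42,"rx":0,"ry":0,"rz":0},{"gripper":0.2,"dx":0,"dy":5,"dz":-80,"rx":0,"ry":0,"rz":0},{"gripper":0.2,"dx":0,"dy":10,"dz":-115,"rx":0,"ry":0,"rz":0},{"gripper":0.2,"dx":0,"dy":15,"dz":-150,"rx":0,"ry":0,"rz":0},{"gripper":0.2,"dx":0,"dy":15,"dz":-150,"rx":0,"ry":0,"rz":0}]' 20
python3 - <<'E'
from h import *
st()
s=r.camera("wrist")[:,:,::-1];cv2.imwrite("pics/w28.png",s);pickle.dump(r.calibration("wrist"),open("w28.pkl","wb"))
cv2.imwrite("pics/s28.png",cv2.resize(r.camera("scene")[:,:,::-1][200:320,320:480],(800,600),interpolation=cv2.INTER_CUBIC))
E
```

```text
t: 25.45
tcp_pos: [502.4, -229.6, 73.7]
tcp_rot: [0.685, 0.719, 0.087, 0.082]
contact_force: [-0.5, 0.3, -0.3]
width: 0.593
t: 26.03
tcp_pos: [483.0, -232.5, 228.8]
tcp_rot: [0.685, 0.718, 0.089, 0.085]
contact_force: [1.3, -0.1, 1.1]
width: 0.599
t 26.03 tcp [ 483.  -232.5  228.8] w 0.599 F [ 1.3 -0.1  1.1] q [-0.64  0.05  1.1   2.1  -0.22  0.82  0.64]
x [-0.047  0.999  0.001] y [0.969 0.046 0.244] z [ 0.244  0.012 -0.97 ]
```

View pics/w28.png

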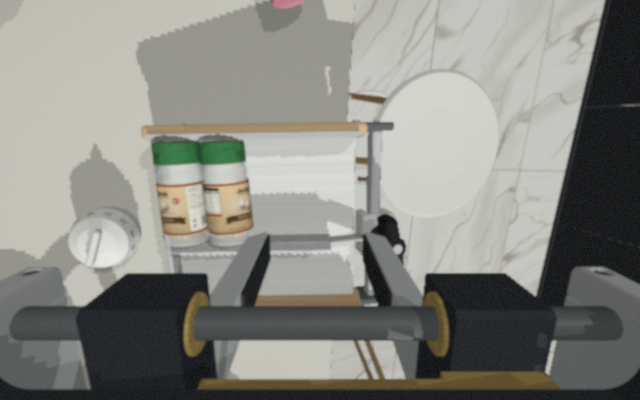

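View pics/s28.png

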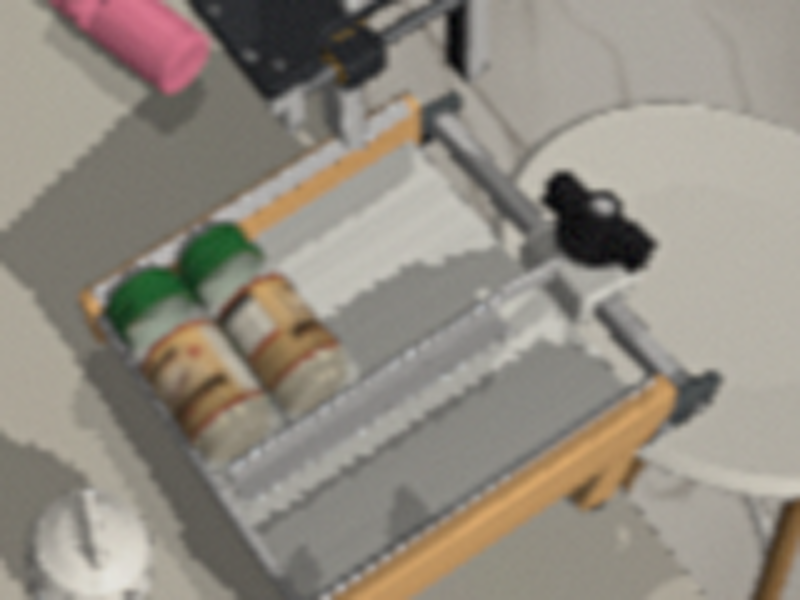

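```bash
python3 -m handwheel '[{"gripper":0.2,"dx":0,"dy":10,"dz":-30,"rx":0,"ry":0,"rz":0},{"gripper":0.2,"dx":0,"dy":20,"dz":-50,"rx":0,"ry":0,"rz":0},{"gripper":0.2,"dx":0,"dy":20,"dz":-50,"rx":0,"ry":0,"rz":0},{"gripper":0.2,"dx":0,"dy":20,"dz":-50,"rx":0,"ry":0,"rz":0},{"gripper":0.2,"dx":0,"dy":20,"dz":-50,"rx":0,"ry":0,"rz":0},{"gripper":0.2,"dx":0,"dy":20,"dz":-50,"rx":0,"ry":0,"rz":0},{"gripper":0.2,"dx":0,"dy":20,"dz":-50,"rx":0,"ry":0,"rz":0},{"gripper":0.2,"dx":0,"dy":20,"dz":-50,"rx":0,"ry":0,"rz":0}]'
python3 - <<'E'
from h import *
s=r.camera("wrist")[:,:,::-1];cv2.imwrite("pics/w29c.png",cv2.resize(s[110:270,120:420],(800,427),interpolation=cv2.INTER_CUBIC));pickle.dump(r.calibration("wrist"),open("w29.pkl","wb"))
a=r.camera("scene").astype(int);cv2.imwrite("pics/s29b.png",cv2.resize(a[110:220,200:370].astype("uint8")[:,:,::-1],(680,440)))
st()
E
```

```text
t: 26.8
tcp_pos: [489.2, -229.8, 277.1]
tcp_rot: [0.684, 0.719, 0.088, 0.082]
contact_force: [0.6, 0.2, -0.2]
width: 0.605
t 26.9 tcp [ 489.5 -229.8  277.5] w 0.599 F [1.2 0.3 0.4] q [-0.69 -0.05  1.08  2.02 -0.08  0.93  0.48]
x [-0.05   0.999  0.002] y [0.97  0.048 0.24 ] z [ 0.239  0.014 -0.971]
```

View pics/w29c.png

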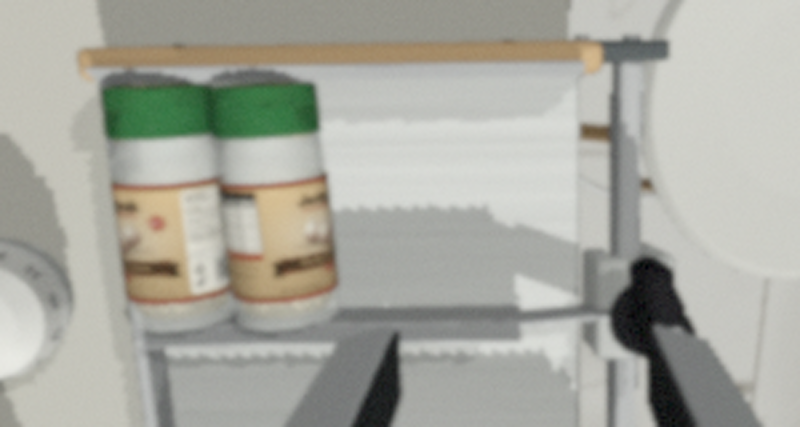

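View pics/s29b.png

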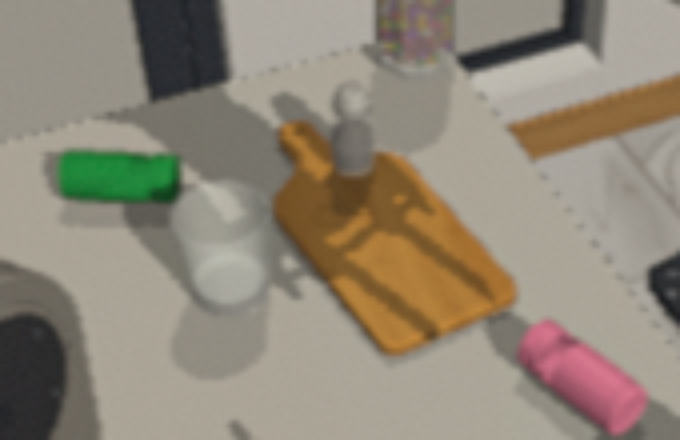

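Both jars sit at crop (165,205) and (270,205) at the lip. The guide sheet is parallel to the cheek, the knob is unchanged, and the salt shaker still stands on the board at (352,150). One last numeric check of the jar positions, then I hand in.

```bash
python3 - <<'E'
from h import *
w=pickle.load(open("w29.pkl","rb"))
# jar ends, axis ~23 above floor
for a,b in(((155,88),(182,322)),((263,86),(287,320))):
    p=floor(w,120+a[0]/2.667,110+a[1]/2.667,27);q=floor(w,120+b[0]/2.667,110+b[1]/2.667,27);print(((p+q)/2).round(1),np.linalg.norm(p-q).round(1),np.arctan2(p[0]-q[0],p[1]-q[1]).round(3))
r.sign_off()
E
```

```text
[-83.3  40.8  61.1] 105.7 -0.0
[-37.3  41.3  72.4] 105.6 -0.019
the job is handed in; nothing more can be done
```

I did the whole job and handed it in at about 27 s of the 72 s allowed; no verdict is reported back.

- **Guide and knob:** I turned the knob back from about 1.3 to 0.24 rad and slid the guide about 27 mm. I then tightened the knob to about 1.36 rad. Afterwards the lane measured about 112 to 112.5 mm; a jar is 106 mm long.
- **First jar:** On its first lowering the cap caught the fixed cheek's flared edge and the jar tipped in the fingers. I lifted it out, levelled and re-gripped it on the worktop, and recentred it. When I then set it on the lane floor, the contact force briefly reached about 37 N in total. That is close to the 40 N limit, which as stated covers the arm and gripper body; this load went through the gripped jar.
- **Second jar:** It went in without trouble.

My last checks, from the final wrist and scene pictures, against the limits:

| Check | Jar at the lip | Jar behind it | Allowed |
|---|---|---|---|
| Rack x (mm) | -83 | -37 | -95 to -28 |
| Rack y (mm) | 41 | 41 | 18 to 60 |
| Rack z (mm) | 61 | 72 | 45 to 80 |
| Tilt across the lane (rad) | 0.00 | 0.02 | below 0.15 |

The second jar is about 9 mm inside its forward limit. The fixed cheek's position read between 96 and 98.5 mm in different views, so the lane width is good to about 2 mm. The salt shaker was still standing on the board, and the arm was clear of everything.

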